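Sort blocks and shims through the diverter chute

TASK

Start the counter by pressing its red key and then its green key, one at a time; then swing the chute's flap so that parts run to the blue tray, load all the dark blocks into the tipping pan and tip it so that they slide into the blue tray. Do the same with all the pale shims, with the flap swung over so that they run to the yellow tray. When everything lies in its tray and the pan is back down level, press the white key, and leave the glue pot and the screw carton where they are.

Things in the scene. Friction and masses are not known exactly. Their poses are not given: they have to be found in the camera images.
- chute: fixed green Y-chute on a plywood base 186 x 530 mm; origin under the base's centre, x away from robot, y left, z up. Hopper in the middle (inside 126 x 160 mm, open above, clear front), walls to z = 225 mm, left one 285. Smooth ramps lead left and right into bays 184 mm either side, a tray in each; bays have 45 mm rails, 68 mm end stops at y = +/-269 mm. Parts slide from a slope of 0.2 rad
- flap (a joint): orange diverter flap in the hopper, hinged at its lower edge about the chute's x, rad: 0 upright, range -0.70 to 0.70. Positive: flap and lever lean right (-y) and parts run out LEFT (+y); negative: they lean left and parts run out RIGHT. So the lever leans away from the open exit. Push it fully to the stop (set when beyond 0.55); friction holds it (1 to 2 N at the grip)
- flap_grip (a point): middle of the red round grip of the flap's lever, in front of the clear window: 18 mm thick, 56 mm long along the chute's x, free to be pushed or pinched from above; it swings on a circle of 105 mm about flap_axle in the chute's y-z plane
- flap_axle (a point): point on the flap's hinge axis (along the chute's x) level with the grip in x; 90 mm above the bench
- pan (a joint): steel tipping pan over the right bay, hinged along its left edge at the hopper's right wall, rad: 0 level, up to 1.0 tipped, when its right end is lifted; its contents then slide left into the hopper. It sinks back to level by its own weight when let go; lifting takes 2 to 4 N
- pan_bar (a point): middle of the pan's black handle bar at its right end: 12 mm round, 84 mm long along the chute's x, 34 mm clear of the pan's end wall (held by two 8 mm arms 40 mm either side); pinch it from above. 214 mm above the bench when level; it moves on a circle of 195 mm about pan_hinge and can turn between the fingers
- pan_hinge (a point): middle of the pan's hinge axis (along the chute's x), 202 mm above the bench
- pan_floor (a point): centre of the pan's inner floor, 206 mm above the bench when level; axes as the chute's, turning with the pan. Inside 114 mm (x) by 150 mm (y); walls 32 mm high above the floor on three sides, the left side is the open spout. Blocks and shims fit with their long side along x, and may be stacked
- blue_tray: blue plastic catch tray, 165 x 155 x 12 mm, walls 4 mm, fixed, standing in one of the two exit bays of the chute (either one); the origin is the centre of its underside, 6 mm above the bench; axes as the chute's
- yellow_tray: yellow plastic catch tray, 165 x 155 x 12 mm, walls 4 mm, fixed, standing in one of the two exit bays of the chute (either one); the origin is the centre of its underside, 6 mm above the bench; axes as the chute's
- red_key_top (a point): red round spring push key on the grey counter box, 26 mm across, cap top about 107 mm above the bench (clear); this point is the centre of the cap's top; press straight down; the three keys stand in a row 40 mm apart, in any order
- green_key_top (a point): green round spring push key on the grey counter box, 26 mm across, cap top about 107 mm above the bench (start); this point is the centre of the cap's top; press straight down; the three keys stand in a row 40 mm apart, in any order
- white_key_top (a point): white round spring push key on the grey counter box, 26 mm across, cap top about 107 mm above the bench (close the job); this point is the centre of the cap's top; press straight down; the three keys stand in a row 40 mm apart, in any order
- red_key (a joint): travel of the red key, m: 0 up, 0.006 fully down (takes about 4 N, springs back); it counts as pressed beyond 0.004 while the others are up
- green_key (a joint): travel of the green key, m: 0 up, 0.006 fully down (takes about 4 N, springs back); it counts as pressed beyond 0.004 while the others are up
- white_key (a joint): travel of the white key, m: 0 up, 0.006 fully down (takes about 4 N, springs back); it counts as pressed beyond 0.004 while the others are up
- glue_pot_mid (a point): brown glue pot, 70 mm across, 62 mm high, loose bystander; this point is its centre
- screw_box_mid (a point): small carton of screws, 55 x 85 x 38 mm, loose bystander; this point is its centre
- dark1_mid (a point): dark brown hardwood block, 45 x 75 x 24 mm (its x, y, z), about 0.07 kg; this point is its centre; lies flat at the start, on the bench or (dark3) already in the pan; 1 to 3 of the three are present. The bench vice is behind them: its lug from x = 0.52, 15 mm high, its body from x = 0.60, 120 mm high, both at y below -0.19
- dark2_mid (a point): dark brown hardwood block, 45 x 75 x 24 mm (its x, y, z), about 0.07 kg; this point is its centre; lies flat at the start, on the bench or (dark3) already in the pan; 1 to 3 of the three are present. The bench vice is behind them: its lug from x = 0.52, 15 mm high, its body from x = 0.60, 120 mm high, both at y below -0.19
- dark3_mid (a point): dark brown hardwood block, 45 x 75 x 24 mm (its x, y, z), about 0.07 kg; this point is its centre; lies flat at the start, on the bench or (dark3) already in the pan; 1 to 3 of the three are present. The bench vice is behind them: its lug from x = 0.52, 15 mm high, its body from x = 0.60, 120 mm high, both at y below -0.19
- shim1_mid (a point): pale plywood shim, a thin flat slip 35 x 90 x 9 mm (its x, y, z), about 0.02 kg; this point is its centre; lies flat on the bench at the start; 1 or 2 of the two are present
- shim2_mid (a point): pale plywood shim, a thin flat slip 35 x 90 x 9 mm (its x, y, z), about 0.02 kg; this point is its centre; lies flat on the bench at the start; 1 or 2 of the two are present

How it is judged:
On the way, in this order (a step that is already met when the one before it is completed fails the run):
1. the red key is pressed down, alone (value of joint red_key above 0.004 m and value of joint each of green_key, white_key below 0.002 m), for 0.04 s.
2. then the green key is pressed down, alone (value of joint green_key above 0.004 m and value of joint each of red_key, white_key below 0.002 m), for 0.04 s.
3. the flap is set to the blue tray (beyond 0.55 rad) and the pan is tipped up past 0.10 rad with every dark block in it (or already in the blue tray) (value of joint pan above 0.1 rad and ((value of joint flap above 0.55 rad and y of blue_tray in the frame of chute above 0 m) or (value of joint flap below -0.55 rad and y of blue_tray in the frame of chute below 0 m)) and ((x of dark1_mid in the frame of pan_floor between -0.06 and 0.06 m and y of dark1_mid in the frame of pan_floor between -0.08 and 0.078 m and z of dark1_mid in the frame of pan_floor between -0.005 and 0.12 m) or (x of dark1_mid in the frame of blue_tray between -0.085 and 0.085 m and y of dark1_mid in the frame of blue_tray between -0.085 and 0.085 m and z of dark1_mid in the frame of blue_tray between -0.005 and 0.09 m)) and ((x of dark2_mid in the frame of pan_floor between -0.06 and 0.06 m and y of dark2_mid in the frame of pan_floor between -0.08 and 0.078 m and z of dark2_mid in the frame of pan_floor between -0.005 and 0.12 m) or (x of dark2_mid in the frame of blue_tray between -0.085 and 0.085 m and y of dark2_mid in the frame of blue_tray between -0.085 and 0.085 m and z of dark2_mid in the frame of blue_tray between -0.005 and 0.09 m)) and ((x of dark3_mid in the frame of pan_floor between -0.06 and 0.06 m and y of dark3_mid in the frame of pan_floor between -0.08 and 0.078 m and z of dark3_mid in the frame of pan_floor between -0.005 and 0.12 m) or (x of dark3_mid in the frame of blue_tray between -0.085 and 0.085 m and y of dark3_mid in the frame of blue_tray between -0.085 and 0.085 m and z of dark3_mid in the frame of blue_tray between -0.005 and 0.09 m))), for 0.04 s.
4. every dark block is in the blue tray (x of dark1_mid in the frame of blue_tray between -0.085 and 0.085 m and y of dark1_mid in the frame of blue_tray between -0.085 and 0.085 m and z of dark1_mid in the frame of blue_tray between -0.005 and 0.09 m and x of dark2_mid in the frame of blue_tray between -0.085 and 0.085 m and y of dark2_mid in the frame of blue_tray between -0.085 and 0.085 m and z of dark2_mid in the frame of blue_tray between -0.005 and 0.09 m and x of dark3_mid in the frame of blue_tray between -0.085 and 0.085 m and y of dark3_mid in the frame of blue_tray between -0.085 and 0.085 m and z of dark3_mid in the frame of blue_tray between -0.005 and 0.09 m), for 0.2 s.
5. the flap is set to the yellow tray and the pan is tipped up past 0.10 rad with every shim in it (or already in the yellow tray) (value of joint pan above 0.1 rad and ((value of joint flap above 0.55 rad and y of yellow_tray in the frame of chute above 0 m) or (value of joint flap below -0.55 rad and y of yellow_tray in the frame of chute below 0 m)) and ((x of shim1_mid in the frame of pan_floor between -0.06 and 0.06 m and y of shim1_mid in the frame of pan_floor between -0.08 and 0.078 m and z of shim1_mid in the frame of pan_floor between -0.005 and 0.12 m) or (x of shim1_mid in the frame of yellow_tray between -0.085 and 0.085 m and y of shim1_mid in the frame of yellow_tray between -0.085 and 0.085 m and z of shim1_mid in the frame of yellow_tray between -0.005 and 0.09 m)) and ((x of shim2_mid in the frame of pan_floor between -0.06 and 0.06 m and y of shim2_mid in the frame of pan_floor between -0.08 and 0.078 m and z of shim2_mid in the frame of pan_floor between -0.005 and 0.12 m) or (x of shim2_mid in the frame of yellow_tray between -0.085 and 0.085 m and y of shim2_mid in the frame of yellow_tray between -0.085 and 0.085 m and z of shim2_mid in the frame of yellow_tray between -0.005 and 0.09 m))), for 0.04 s.
6. every shim is in the yellow tray (x of shim1_mid in the frame of yellow_tray between -0.085 and 0.085 m and y of shim1_mid in the frame of yellow_tray between -0.085 and 0.085 m and z of shim1_mid in the frame of yellow_tray between -0.005 and 0.09 m and x of shim2_mid in the frame of yellow_tray between -0.085 and 0.085 m and y of shim2_mid in the frame of yellow_tray between -0.085 and 0.085 m and z of shim2_mid in the frame of yellow_tray between -0.005 and 0.09 m), for 0.2 s.
7. the white key is pressed down, alone, with the blocks and shims in their trays (all of step 4 and all of step 6 and value of joint white_key above 0.004 m and value of joint each of red_key, green_key below 0.002 m), for 0.04 s.
At the end, for the whole second after the job is handed in: Every dark block present has its centre over the blue tray and every shim over the yellow tray (within 85 mm of the tray's centre in its x and y, less than 90 mm above its underside), and stays there, and the pan is level (joint under 0.08 rad) (all of step 4 and all of step 6 and value of joint pan below 0.08 rad); the robot touches nothing.
It fails at once if two keys are down at the same time (value of joint each of red_key, green_key above 0.003 m or value of joint each of red_key, white_key above 0.003 m or value of joint each of green_key, white_key above 0.003 m).
It fails at once if the glue pot is pushed more than 40 mm away or knocked over (distance of glue_pot_mid from where it was at the start of the episode above 0.04 m or angle between glue_pot_mid's own z axis and vertical above 0.5 rad).
It fails at once if the screw carton is pushed more than 40 mm away or knocked over (distance of screw_box_mid from where it was at the start of the episode above 0.04 m or angle between screw_box_mid's own z axis and vertical above 0.5 rad).
Of dark1, dark2, dark3 only 1 to 3 are there at a start; the rules pass over those that are not, and their reading is None.
Of shim1, shim2 only 1 to 2 are there at a start; the rules pass over those that are not, and their reading is None.
At some moment in a run one of dark1, dark2, shim1, shim2 may be knocked a few centimetres aside while the robot is not near it.
Once in a run the grip may slacken for a moment while it holds something.
It also fails if it takes over 210 s, if anything falls off the work surface, if the arm or the gripper's body presses on something with over 40 N, if the wrist force passes 120 N, or if a joint passes its speed limit or range.

ROBOT

A 7-joint arm with a two-finger parallel gripper is mounted at the origin on a cart in front of the work surface, level with it; the furniture and walls round the work are solid. World frame = base frame: x ahead of the robot, y to its left, z up, the work surface at z = 0. Lengths are in m, angles in rad, forces in N, time in s.
With the tool pointing down it reaches from about 0.375 to 0.925 m from the base axis. Payload 3.1 kg.
Tool frame: the origin (TCP) lies at the very end of the fingers, on their centre line; the grasp point (between the pads) lies arm.grip_depth behind it (arm.grip_depth is the distance from the TCP to the grasp point, in m); z points along the fingers, y is the line along which they close (so a half turn about z gives the same grasp; the last joint's range is limited). The gripper opens to 85 mm and grips with 20 to 120 N. Pads are 22 mm wide; open, the fingers measure 114 mm over their backs; the gripper's body (76 mm by 85 mm) begins 54 mm behind the grasp point. The pads swing forward as they close: fully open they stand 13 mm farther back than shut.
Start: joints at [1.16, 0.383, 0.044, 1.598, -0.018, 1.161, -0.05], TCP at [0.2, -0.618, 0.231] pointing down, gripper open.
Joint ranges: [-2.61, 2.61], [-0.41, 2.15], [-1.48, 1.57], [0, 2.5], [-1.57, 4.71], [0.05, 1.97], [-2.85, 2.85]. Speed limits (rad/s): [2.79, 2.79, 3.14, 3.14, 3.14, 3.14, 3.14].

INTERFACE

Orientations are given as a 3x3 rotation matrix whose columns are the frame's x, y, z axes.
In Python, from station import arm gives the robot as it stands.
- The arm moves only by the tool apply_moves, never from a script. Its argument "increments" is a list of rows, each a list of 4 numbers: the shift along the tool's x, y, z in mm, then the turn about the tool's z in degrees. In form: [[dx, dy, dz, roll], ...]. A call has 1 to 5 rows; each row is the pose to reach, as a shift and turn from the pose commanded when the call began, along the tool's axes at that moment; what a row does not reach only later rows make up. A row lasts 1/8 s, in which the tool goes at most 62.5 mm and 10.7 degrees, less where a joint would pass 70% of its speed; a pose out of reach is approached as far as the arm can. A call with a gripper value outside its range is refused whole. "claw" is the finger opening in mm, from 0 to 85.4, set as the call begins (left out, the last holds). The fingers move at their own pace and stop on an object; the grip force is fixed at half the most. Time passes only in rows, so rows that repeat a pose let the fingers close. It gives the time, the measured TCP pose, the force, the opening and the grip force at its end, in the units of the state.
- arm.read_state(): the state, without advancing time (a new reading comes with each control period).
- arm.get_image(name): name is "scene" or "top"; returns (picture, depth): 420x560x3 uint8, red, green, blue; 420x560 float32, m along the optical axis (not along the pixel's ray), 0 where there is no reading.
- arm.camera_model(name): a dict with "fx", "fy", "cx", "cy" (pixels), "rvec" (rotation vector, rad) and "tvec" (3), from world to camera coordinates, as OpenCV has them. Camera axes: x right, y down, z forward; pixel columns grow to the right and rows downward; lengths in m; the calibration is good to about 2 mm. A picture is of the moment at which its call begins. camera_model takes no time and is no camera call.
- arm.finish_job(): hands the job in; it is judged then, once.
Trained networks look in the newest picture that a camera, given by its name, has taken for a name from the list of things; names that differ only in an ending like _2 or _b are one class to them, and where a whole thing is asked for, a point or a joint stands for the part that bears it (a point fixed in the world has none). Each returns a list of dicts, best first, with "conf" (0 to 1); they miss things now and then, are a little off and sometimes report something else, mostly with a low value. They report only what shows in the picture. A call takes as long as a camera call.
- arm.spot_in(label, camera): "xy" ([column, row] in pixels, amid what is visible of it).
- arm.cut_out(label, camera): "region" (420x560 bool, what is visible of it) and "xy" ([column, row] in pixels, amid what is visible of it).
The state is a dict: "t": time; "joint_pos": joint angles; "qd": joint speeds; "tau": joint torques, N m; "eef_pos": TCP position; "orientation": TCP orientation; "wrist_force": force on the tool from outside, world axes, zero at the start; "moment": the same for the moment, N m; "finger_gap": finger opening in m; "gripper_force": force on a finger pad.
Only numpy, scipy, OpenCV 4.12 (cv2) and the standard library are available. Lean on these libraries where they do the work, as an engineer would, in place of code of your own. Each camera call takes 0.05 s, during which the arm holds its last target. There are 200 camera calls.

## Working session

There is one attempt and no reset: what is moved stays moved. The work goes in short steps, Python scripts to look and compute and a tool call to move; the robot and the scene stay as the last step left them, time stands still between calls to the robot, and variables do not carry over. Pictures are saved under pics/ and viewed, at most 14 in all, crops included, and the job is handed in when it is done.

Besides the shell and the picture viewer there is one more tool, called after ">>>" as name([rows], argument=value, ...), one row to a line, values as JSON. apply_moves: Moves the arm, as the interface text tells. Its arguments: {"type":"object","properties":{"increments":{"type":"array","items":{"type":"array","items":{"type":"number"}}},"claw":{"type":"number"}},"required":["increments"]}

```bash
ls; mkdir -p pics
cat > h.py <<'E'
import numpy as np, cv2
from station import arm
def cam(n):
    m=arm.camera_model(n); R=cv2.Rodrigues(np.array(m["rvec"],float))[0]; return m,R,np.array(m["tvec"],float).ravel()
def cloud(n,d):
    m,R,t=cam(n); v,u=np.mgrid[0:420,0:560]
    P=np.stack([(u-m["cx"])/m["fx"]*d,(v-m["cy"])/m["fy"]*d,d],-1)
    return (P-t)@R   # world points HxWx3
def snap(n,name=None):
    im,d=arm.get_image(n)
    if name: cv2.imwrite(f"pics/{name}.png",im[...,::-1])
    return im,d,cloud(n,d)
def proj(n,p):
    m,R,t=cam(n); c=R@np.array(p)+t; return m["fx"]*c[0]/c[2]+m["cx"],m["fy"]*c[1]/c[2]+m["cy"]
E
python3 - <<'E'
from h import *
s=arm.read_state(); print(s["t"],s["eef_pos"],s["orientation"],arm.grip_depth)
for n in("top","scene"):
    im,d,P=snap(n,n+"0")
    for l in ["red_key_top","green_key_top","white_key_top","dark1_mid","shim1_mid","flap_grip","pan_bar","blue_tray","yellow_tray","chute","glue_pot_mid","screw_box_mid"]:
        for r in arm.cut_out(l,n)[:4]:
            if r["conf"]<.3: continue
            g=r["region"]&(d>0); 
            if g.sum()<4: continue
            q=P[g]; z=np.percentile(q[:,2],90); top=q[q[:,2]>z-.012]
            rc=cv2.minAreaRect((top[:,:2]*1000).astype(np.float32))
            print(n,l,round(r["conf"],2),np.round(r["xy"]),"med",np.round(np.median(q,0),3),"z90",round(z,3),"rect",np.round(rc[0]),np.round(rc[1]),round(rc[2],1),g.sum())
print(arm.read_state()["t"])
E
```

```text
pics
0.0 [ 0.1997084  -0.61756079  0.22986211] [[ 9.51458596e-01  3.07775296e-01 -9.52259046e-04]
 [ 3.07776737e-01 -9.51455360e-01  2.48548863e-03]
 [-1.41059974e-04 -2.65792270e-03 -9.99996458e-01]] 0.0187
top white_key_top 0.43 [156. 230.] med [0.435 0.404 0.107] z90 0.11 rect [435. 404.] [26. 22.] 88.1 58
top dark1_mid 0.76 [297. 228.] med [ 0.438 -0.054  0.024] z90 0.028 rect [438. -53.] [44. 75.] 76.9 292
top dark1_mid 0.72 [240. 180.] med [0.58  0.129 0.181] z90 0.2 rect [558. 124.] [ 15. 185.] 89.5 384
top shim1_mid 0.69 [239. 182.] med [0.577 0.13  0.177] z90 0.2 rect [556. 124.] [ 15. 188.] 89.5 403
top shim1_mid 0.64 [398. 210.] med [ 0.495 -0.386  0.009] z90 0.013 rect [ 506. -386.] [36. 73.] 79.7 157
top flap_grip 0.58 [240. 183.] med [0.574 0.131 0.177] z90 0.2 rect [559. 124.] [ 16. 193.] 89.9 446
top pan_bar 0.58 [284. 172.] med [ 0.594 -0.013  0.207] z90 0.23 rect [593. -35.] [198. 122.] 88.5 2077
top blue_tray 0.88 [293. 201.] med [ 0.534 -0.033  0.011] z90 0.017 rect [534. -35.] [153.  48.] 89.0 572
top yellow_tray 0.63 [183. 181.] med [0.597 0.346 0.011] z90 0.017
[... 1360 characters left out ...]
012] z90 0.016 rect [603. 335.] [159. 174.] 89.8 1954
scene chute 0.58 [222. 221.] med [0.565 0.154 0.118] z90 0.226 rect [594.  51.] [370. 142.] 88.6 12619
scene glue_pot_mid 0.61 [294. 274.] med [0.362 0.112 0.039] z90 0.062 rect [362. 114.] [64. 73.] 38.4 733
scene screw_box_mid 0.72 [261. 306.] med [0.348 0.237 0.039] z90 0.042 rect [347. 245.] [ 72. 127.] 23.5 853
scene screw_box_mid 0.56 [185. 314.] med [0.433 0.407 0.108] z90 0.111 rect [434. 405.] [24. 26.] 23.1 107
scene screw_box_mid 0.43 [196. 305.] med [0.437 0.367 0.107] z90 0.111 rect [439. 366.] [28. 26.] 55.4 119
scene screw_box_mid 0.41 [223. 223.] med [0.564 0.156 0.118] z90 0.226 rect [594.  51.] [370. 142.] 88.6 12612
1.3
```

Run:
```python
import cv2
a=cv2.imread("pics/top0.png"); cv2.imwrite("pics/top0c.png",cv2.resize(a[120:320,130:430],(798,532),interpolation=cv2.INTER_CUBIC))
```

```text
(no output)
```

View pics/top0c.png

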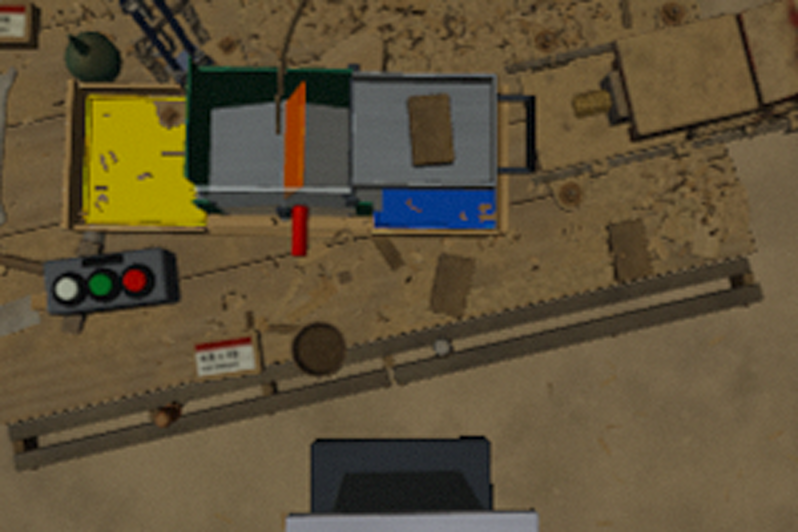

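View pics/scene0.png

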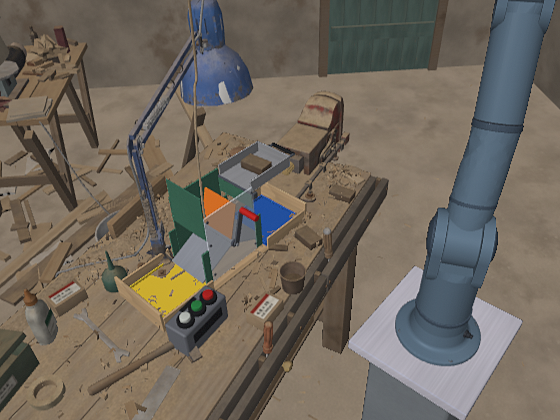

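The top view (crop) shows yellow tray left and blue tray right under the pan, with the keys in order white (66,288), green (100,285), red (136,280). One dark block lies in the pan at (430,128) and one on the bench at (453,285). A shim lies at (628,250), and the flap is about upright. A thin line crosses above the hopper at (290,60), which I'll check for height.

Run:
```python
from h import *
for n in("top","scene"):
    im,d,P=snap(n); f=im.astype(int); r,g,b=f[...,0],f[...,1],f[...,2]; x,y,z=P[...,0],P[...,1],P[...,2]; ok=d>0
    def rep(l,m,k=10):
        q=P[m&ok]
        if len(q)<k: print(n,l,len(q)); return
        rc=cv2.minAreaRect((q[:,:2]*1000).astype(np.float32)); print(n,l,len(q),"med",np.round(np.median(q,0),4),"lo",np.round(np.percentile(q,2,axis=0),3),"hi",np.round(np.percentile(q,98,axis=0),3),"rect",np.round(rc[0],1),np.round(rc[1]),round(rc[2],1))
    kb=(z>.1)&(z<.12)&(x<.5)&(x>.38)&(y>.28)&(y<.45)
    rep("red",kb&(r>90)&(g<60)&(b<60)); rep("green",kb&(g>r+25)&(g>b+20)); rep("white",kb&(r>110)&(g>110)&(b>100))
    rep("grip",(r>120)&(g<60)&(b<60)&(z>.14)&(z<.24)&(x<.56)&(x>.42)&(y>0)&(y<.25))
    rep("orange",(r>150)&(g>60)&(g<120)&(b<60)&(z>.1)&(y>0)&(y<.25)&(x>.5))
    rep("bar",(z>.19)&(z<.23)&(y<-.135)&(y>-.25)&(x>.5)&(x<.68))
    rep("walls",(z>.228)&(z<.245)&(y>-.3)&(y<.05)&(x>.45)&(x<.7))
    rep("dark3",(z>.222)&(z<.236)&(y>-.1)&(y<.02)&(x>.55)&(x<.64)&(r>b+15))
    rep("floor",(z>.2)&(z<.212)&(y>-.12)&(y<.03)&(x>.5)&(x<.68))
    rep("left285",(z>.26)&(z<.31)&(y>.1)&(y<.3)&(x>.4)&(x<.72))
    rep("high",(z>.31)&(x>.3)&(x<.75)&(y>-.5)&(y<.5))
    low=((z>.0055)&(z<.035)&(x>.25)&(x<.53)&(y>-.6)&(y<.45)&ok).astype(np.uint8)
    k,lab,st,ce=cv2.connectedComponentsWithStats(low)
    for i in range(1,k):
        if st[i,4]>25:
            rep("blob%s rgb%s"%(np.round(ce[i]),np.round(np.median(im[lab==i],0))),lab==i)
```

```text
top red 45 med [0.4446 0.3265 0.1075] lo [0.435 0.316 0.104] hi [0.454 0.337 0.112] rect [444.  325.6] [21. 22.] 49.3
top green 52 med [0.4391 0.3642 0.1075] lo [0.43  0.354 0.102] hi [0.451 0.378 0.11 ] rect [440.2 365. ] [27. 22.] 44.8
top white 43 med [0.4365 0.4051 0.1077] lo [0.427 0.395 0.104] hi [0.446 0.417 0.111] rect [436.1 405.7] [21. 20.] 46.1
top grip 71 med [0.4976 0.1286 0.1986] lo [0.467 0.122 0.152] hi [0.557 0.135 0.204] rect [512.3 127.9] [93. 11.] 2.5
top orange 54 med [0.5898 0.1263 0.1847] lo [0.547 0.122 0.119] hi [0.633 0.144 0.199] rect [600.4 133.4] [113.  23.] 0.3
top bar 1
top walls 612 med [ 0.5962 -0.0228  0.2318] lo [ 0.532 -0.089  0.228] hi [0.655 0.042 0.241] rect [593.7 -19.6] [137. 123.] 88.6
top dark3 388 med [ 0.5955 -0.0198  0.2304] lo [ 0.56  -0.04   0.226] hi [0.631 0.002 0.235] rect [595.1 -19.8] [74. 44.] 3.5
top floor 1106 med [ 0.5927 -0.0439  0.2064] lo [ 0.533 -0.085  0.202] hi [0.651 0.028 0.211] rect [591.9 -35.5] [128. 119.] 88.9
top left285 265 med [0.6467 0.2311 0.2797] lo [0.54  0.132 0.261] hi [0.716 0.289 0.306] rect [645.  237.8]
[... 4841 characters left out ...]
.216  0.0202] lo [0.324 0.187 0.006] hi [0.332 0.245 0.034] rect [328.7 216.6] [ 5. 64.] 6.1
scene blob[198. 341.] rgb[68. 63. 62.] 559 med [0.4133 0.4172 0.0214] lo [0.385 0.297 0.007] hi [0.461 0.447 0.034] rect [415.4 375.1] [170.  93.] 73.6
scene blob[255. 322.] rgb[130. 110.  88.] 132 med [0.3486 0.2721 0.0202] lo [0.325 0.268 0.006] hi [0.374 0.276 0.034] rect [349.4 271.7] [53.  5.] 7.3
scene blob[163. 325.] rgb[118.  98.  74.] 60 med [0.5135 0.4225 0.0235] lo [0.51  0.399 0.006] hi [0.529 0.425 0.035] rect [513.7 414.3] [32. 18.] 60.6
scene blob[267. 346.] rgb[113.  78.  58.] 80 med [0.2779 0.306  0.0178] lo [0.272 0.294 0.007] hi [0.293 0.311 0.034] rect [280.8 304.3] [24. 14.] 36.1
```

>>> apply_moves([
  [50, -28, -20, 4],
  [100, -56, -40, 8],
  [150, -84, -60, 12],
  [200, -112, -80, 16],
  [250, -140, -100, 18],
], claw=0)

```text
t: 2.02
eef_pos: [0.3959, -0.4068, 0.3322]
orientation: [[1.0, -0.003, 0.001], [-0.003, -1.0, -0.001], [0.001, 0.001, -1.0]]
wrist_force: [0.2, -0.7, 0.3]
finger_gap: 0.0001
gripper_force: 0.0
```

Run:
```python
from h import *
s=arm.read_state(); print(s["t"],s["eef_pos"],s["orientation"],s["joint_pos"])
im,d,P=snap("top","t1")
cv2.imwrite("pics/t1c.png",cv2.resize(im[140:270,280:460,::-1],(796,575),interpolation=cv2.INTER_CUBIC))
z=P[...,2]
print(d[165:176,326:336].round(2)); print(np.round(P[170,320:336],3))
```

```text
2.025 [ 0.39589782 -0.4068407   0.33221844] [[ 9.99996073e-01 -2.74728432e-03  5.53553385e-04]
 [-2.74692303e-03 -9.99996014e-01 -6.52379030e-04]
 [ 5.55343449e-04  6.50855900e-04 -9.99999634e-01]] [ 0.79096935  0.15860817 -0.07276575  1.67145695  0.012012    1.31111189
 -0.8575044 ]
[[1.35 1.36 1.12 1.12 1.12 1.13 1.33 1.33 1.34 1.33]
 [1.35 1.35 1.13 1.12 1.12 1.13 1.33 1.33 1.33 1.33]
 [1.35 1.34 1.13 1.12 1.13 1.12 1.33 1.33 1.33 1.33]
 [1.34 1.35 1.13 1.13 1.12 1.12 1.33 1.33 1.33 1.33]
 [1.35 1.34 1.12 1.12 1.12 1.12 1.33 1.33 1.33 1.33]
 [1.35 1.34 1.12 1.12 1.12 1.12 1.33 1.33 1.33 1.33]
 [1.35 1.35 1.12 1.12 1.12 1.12 1.33 1.33 1.33 1.33]
 [1.34 1.34 1.12 1.12 1.12 1.12 1.33 1.33 1.33 1.33]
 [1.34 1.34 1.13 1.12 1.12 1.12 1.33 1.33 1.33 1.32]
 [1.35 1.34 1.12 1.12 1.13 1.12 1.33 1.33 1.33 1.33]
 [1.34 1.35 1.13 1.12 1.12 1.12 1.33 1.33 1.32 1.33]]
[[ 0.621 -0.12   0.072]
 [ 0.622 -0.124  0.068]
 [ 0.635 -0.136  0.   ]
 [ 0.634 -0.139  0.006]
 [ 0.635 -0.143  0.001]
 [ 0.635 -0.146  0.   ]
 [ 0.635 -0.15   0.001]
 [ 0.634 -0.153  0.004]
 [ 0.591 -0.125  0.218]
 [ 0.591 -0.128  0.22 ]
 [ 0.59  -0.13   0.224]
 [ 0.591 -0.133  0.219]
 [ 0.631 -0.168  0.019]
 [ 0.632 -0.172  0.013]
 [ 0.631 -0.175  0.018]
 [ 0.63  -0.178  0.021]]
```

View pics/t1c.png

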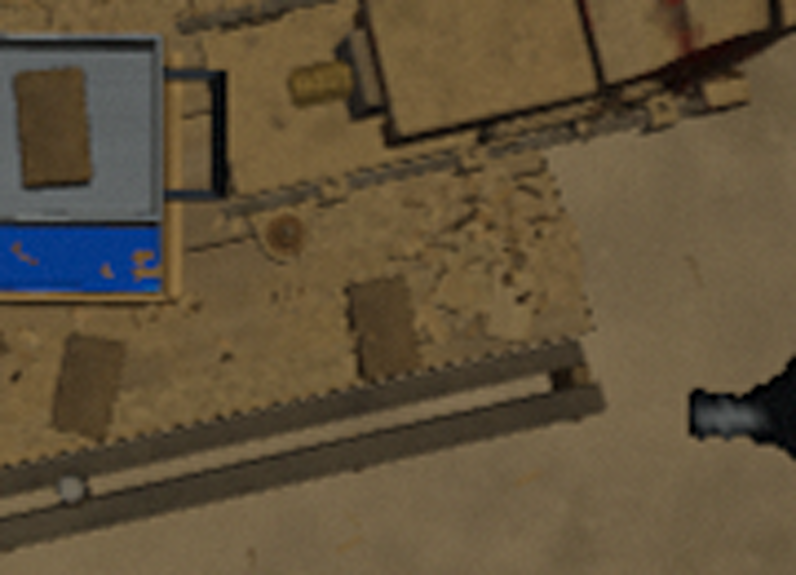

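The view shows the pan bar at crop (218,133), dark1 at (88,385), the other flat piece at (383,330), and the gripper at the far right. I'll check that piece's height while moving on towards the keys.

Run:
```python
from h import *
im,d,P=snap("top")
for r in range(198,232,2): print(r,(P[r,352:386,2]*1000).round().astype(int))
for l in("shim1_mid","dark1_mid"):
  for n in("top","scene"):
    if n=="scene" and l=="shim1_mid": arm.get_image(n)
    for q in arm.cut_out(l,n):
        rc=cv2.minAreaRect(np.argwhere(q["region"])[:,::-1].astype(np.float32)); print(l,n,round(q["conf"],2),rc)
```

```text
198 [-2  6  0  0 -2  4  0 -3  0 -1 -1  0  1  2 -2  3 10  7 11  3  9  6 15 20
 20 23 13  1  5 21 19 18 13 20]
200 [ 0  0 -2 -7 -2 -4  5 -1 -3 -2  6  3  2 -2 -1 -2  9  0  1  1  3 -5  1  5
 11  7  8  6 12 13 18 16 18 23]
202 [-2 -3  1 -3 -1 -2 -4  0 11 15 11  0 -3 -2 -1  1 10 21 21 25  0  8 12  6
  2  5 -3 22 21 13 21 18 18 17]
204 [ 0  4  0  0  0  1 12 27 18 22 25 23 29 20 27 23 23 25 30 27 -1 11 12  1
 -6  6  2 17 18 15 19 13 17 11]
206 [-2  4 -1  9 13 17 19 28 27 30 20 27 25 21 21 26 21 28 24 23 23  0 -1 -4
 -2  5 12 17 16 16 16 13 14  0]
208 [-4  0 -4  3 12 11  9 24 25 22 28 26 21 19 24 25 23 27 22 28 23 -2 -3  3
 10  1 16 11 15 16 16 21 18  2]
210 [ 3 -4  3  3 -1  0 15 14 21 27 22 22 23 26 23 27 23 25 22 25 26  3 10  8
  9 10  7  1  3  4  4 20 12  9]
212 [-2 -2  3  0  3 -1  0 11 22 28 28 24 25 25 25 21 26 26 18 25 24 23  9  8
  8  9  8 11  3  3 -1 22 -3 -1]
214 [ 3  3 -1 -4  3  4  0  2 19 22 26 25 23 27 27 26 28 24 19 24 24 24 -1  0
  9  9  7 11 11  5 22  0  4 -2]
216 [ 0 -1  6  1  1  0  0 -1 22 20 25 26 25 24 28 23 24 25 26 23 25 23 23 -3
  5  3 11  5 12 10  4 -3  7  1]
218 [-1 -2
[... 1002 characters left out ...]
 -4   -4   -4   -5   -4   -5   -4   -1   -7   -8   -5 -847 -848
 -848 -847 -853 -851 -854 -845]
shim1_mid top 0.49 ((395.7772216796875, 206.22772216796875), (11.343423843383789, 21.393299102783203), 5.7105937004089355)
shim1_mid scene 0.48 ((355.6000061035156, 177.3000030517578), (15.652474403381348, 6.260990142822266), 26.56505012512207)
dark1_mid top 0.78 ((299.79730224609375, 226.7162322998047), (14.960308074951172, 23.509056091308594), 9.462322235107422)
dark1_mid top 0.55 ((215.1612548828125, 253.68252563476562), (16.52884864807129, 27.247833251953125), 82.23483276367188)
dark1_mid scene 0.67 ((307.9482421875, 236.62066650390625), (26.82369041442871, 16.9412784576416), 41.6335334777832)
```

>>> apply_moves([
  [12, -60, 0, 0],
  [24, -120, 0, 0],
  [36, -180, 0, 0],
  [48, -240, 0, 0],
  [48, -300, 0, 0],
])

```text
t: 3.0
eef_pos: [0.4431, -0.1081, 0.3308]
orientation: [[1.0, -0.005, -0.0], [-0.005, -1.0, 0.001], [-0.0, -0.001, -1.0]]
wrist_force: [0.9, 0.2, 0.1]
finger_gap: 0.0002
gripper_force: 0.0
```

>>> apply_moves([
  [0, -60, 0, 0],
  [0, -120, 0, 0],
  [0, -180, 0, 0],
  [0, -240, 0, 0],
  [0, -300, 30, 0],
])

```text
t: 3.62
eef_pos: [0.4459, 0.1883, 0.3051]
orientation: [[1.0, -0.005, 0.006], [-0.005, -1.0, 0.001], [0.006, -0.001, -1.0]]
wrist_force: [0.8, 0.4, -0.3]
finger_gap: 0.0001
gripper_force: 0.0
```

>>> apply_moves([
  [-2, -60, 40, 0],
  [-3, -110, 80, 0],
  [-3, -138, 130, 0],
  [-3, -138, 175, 0],
  [-3, -138, 175, 0],
])

```text
t: 4.25
eef_pos: [0.4383, 0.3214, 0.1234]
orientation: [[1.0, -0.003, -0.01], [-0.003, -1.0, -0.007], [-0.01, 0.007, -1.0]]
wrist_force: [-0.2, 0.3, 0.0]
finger_gap: -0.0002
gripper_force: 0.0
```

>>> apply_moves([
  [4, -4, 0, 0],
  [4, -4, 0, 0],
])

```text
t: 4.5
eef_pos: [0.4476, 0.3303, 0.1312]
orientation: [[1.0, -0.004, 0.005], [-0.004, -1.0, 0.003], [0.005, -0.003, -1.0]]
wrist_force: [0.2, -0.5, 0.3]
finger_gap: 0.0001
gripper_force: 0.0
```

Run:
```python
from h import *
print(arm.read_state()["eef_pos"])
im,d,P=snap("scene"); im,d,P=snap("top")
print(arm.read_state()["eef_pos"])
for n in ("top","scene"):
  for l in("shim1_mid",):
    for q in arm.cut_out(l,n):
        g=q["region"]; print(n,l,round(q["conf"],2),q["xy"],g.sum())
a=im[180:270,230:410,::-1]; a=cv2.convertScaleAbs(a,alpha=1.6,beta=0)
cv2.imwrite("pics/t2.png",cv2.resize(a,(800,400),interpolation=cv2.INTER_CUBIC))
```

```text
[0.44759197 0.33028599 0.1311935 ]
[0.44665019 0.32998265 0.1307036 ]
top shim1_mid 0.48 [399.3, 210.4] 174
scene shim1_mid 0.59 [252.5, 171.9] 1879
scene shim1_mid 0.45 [341.4, 191.3] 334
scene shim1_mid 0.33 [233.3, 223.5] 9088
```

View pics/t2.png

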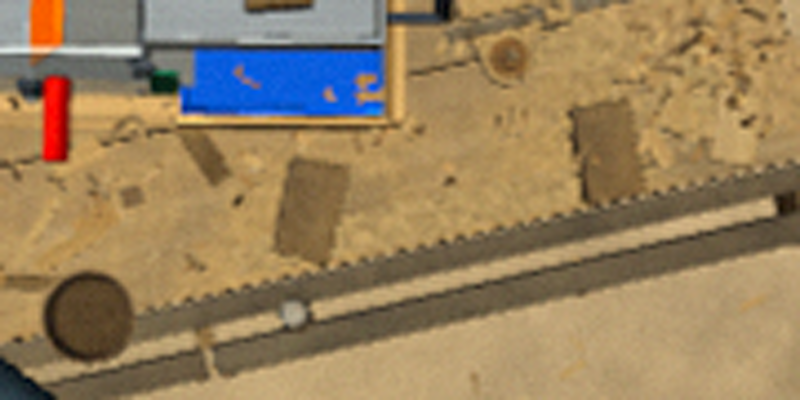

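>>> apply_moves([
  [-3, 3, 15, 0],
  [-3, 3, 25, 0],
  [-3, 3, 31, 0],
  [-3, 3, 32, 0],
  [-3, 3, 32, 0],
])

```text
t: 5.32
eef_pos: [0.4412, 0.3257, 0.1005]
orientation: [[1.0, -0.001, -0.001], [-0.001, -1.0, -0.007], [-0.001, 0.007, -1.0]]
wrist_force: [-9.4, -9.1, 30.4]
finger_gap: 0.0001
gripper_force: 16.0
```

>>> apply_moves([
  [0, 0, -15, 0],
  [0, 0, -30, 0],
  [-4, -39, -30, 0],
  [-4, -39, -30, 0],
  [-4, -39, -30, 0],
])

```text
t: 5.95
eef_pos: [0.4374, 0.365, 0.1257]
orientation: [[1.0, -0.001, -0.001], [-0.001, -1.0, -0.001], [-0.001, 0.001, -1.0]]
wrist_force: [0.2, -0.1, -0.9]
finger_gap: -0.0001
gripper_force: 0.0
```

>>> apply_moves([
  [0, 0, 8, 0],
  [0, 0, 16, 0],
  [0, 0, 22, 0],
  [0, 0, 27, 0],
  [0, 0, 29, 0],
])

```text
t: 6.58
eef_pos: [0.438, 0.3644, 0.1006]
orientation: [[1.0, -0.002, -0.0], [-0.002, -1.0, -0.006], [-0.0, 0.006, -1.0]]
wrist_force: [-8.4, -10.3, 29.4]
finger_gap: -0.0002
gripper_force: 14.7
```

>>> apply_moves([
  [0, 0, -50, 0],
  [0, 0, -100, 0],
  [0, 20, -155, 0],
  [0, 75, -185, 0],
  [15, 130, -190, 0],
])

```text
t: 7.2
eef_pos: [0.4531, 0.2366, 0.2903]
orientation: [[1.0, 0.003, 0.006], [0.003, -1.0, 0.002], [0.006, -0.002, -1.0]]
wrist_force: [1.5, 0.0, 0.1]
finger_gap: 0.0001
gripper_force: 0.0
```

>>> apply_moves([
  [10, 55, 0, 0],
  [20, 110, 0, 0],
  [25, 147, 0, 0],
  [25, 147, 10, 0],
  [25, 147, 10, 0],
])

```text
t: 7.82
eef_pos: [0.4765, 0.0893, 0.2762]
orientation: [[1.0, -0.0, -0.002], [-0.0, -1.0, 0.001], [-0.002, -0.001, -1.0]]
wrist_force: [-0.1, 0.6, -0.4]
finger_gap: -0.0003
gripper_force: 0.0
```

Run:
```python
from h import *
print(arm.read_state()["eef_pos"])
im,d,P=snap("scene"); f=im.astype(int); r,g,b=f[...,0],f[...,1],f[...,2]; x,y,z=P[...,0],P[...,1],P[...,2]
q=P[(r>120)&(g<60)&(b<60)&(z>.14)&(z<.24)&(x<.56)&(x>.42)&(y>0)&(y<.25)]; print(len(q),np.median(q,0))
m=(x>.37)&(x<.5)&(y>.05)&(y<.25)&(z>.004)&(z<.03)
Z=np.where(m,(z*1000).round(),0).astype(int)
pts=P[m]; H=np.full((14,22),-1)
for i in range(14):
    for j in range(22):
        s=(np.abs(x-(.375+.01*i))<.006)&(np.abs(y-(.05+.01*j))<.006)&(d>0)
        if s.any(): H[i,j]=np.median(z[s])*1000
print("rows x .375.., cols y .05.."); print(H)
```

```text
[0.47648618 0.08932558 0.27619201]
112 [0.48826576 0.12978133 0.19903298]
rows x .375.., cols y .05..
[[-289 -275  679  608  620  637   25   27    4    9    3    2   10   -1
    38   40   39   40   40   40   39   39]
 [-290  681  679  672  614  629   34   42   56    8    9    8    9   -1
    39   39   40   39   39   -1   -1    5]
 [  -1  678  676  670  660  630  618   46    2    8   10    8    7   -1
    -1   12   11   -1    5   21   21    4]
 [  -1  675  672  670  661  643  619    1    8   12   10    6    6    4
     5   11    7    2    3    3    3    1]
 [-843  671  669  666  661  650  618   14   12    8    3    6    4    3
     2    4    3   11   15    7    1    2]
 [-847 -844  665  663  659  651  617  612    5    2    4    2    0    1
     2    2   17   18   11    2    2    1]
 [   1 -842    3  657  441  448  613  608    3    1    4    2    1    1
     2   -1 -602 -596    0    2    2    2]
 [   1    0  441  483  489  489  466  607  601    5    1    0   -1    0
     0    0    0    0    1    1    1    2]
 [   3    2  451  376  370  492  497  495  601  593    0    0    0    6
     2    2    1    1    2    2    2    2]
 [ 347  336   17  351  323  332  369  473  475  594  361    1    0    3
     2    2    1    0    0    0    2    1]
 [ 345  329    1    3  301  301  331  489  445  593  366    1    9    3
     2    1    1    0    0    1    2   -1]
 [   1    2    8    2    2  304  302  485  473  596  365    2    1    2
     2    0    1    2    1    2    3   -1]
 [   1    0    4    1   -1    1    6  466  521  597    2    2    2    1
     2    2    2    0    1    2    3   -1]
 [   9    3    7    7    1    0    6  201  191  594    5    3    6    3
     1    3    3    2    3    4    7   34]]
```

>>> apply_moves([
  [0, 0, 50, 0],
  [0, 0, 100, 0],
  [0, 0, 106, 0],
  [0, -14, 106, 0],
  [0, -28, 108, 0],
])

```text
t: 8.5
eef_pos: [0.4796, 0.1183, 0.1719]
orientation: [[1.0, -0.001, 0.005], [-0.001, -1.0, 0.0], [0.005, -0.0, -1.0]]
wrist_force: [-0.1, -1.6, 1.3]
finger_gap: 0.0
gripper_force: 0.7
```

>>> apply_moves([
  [0, -14, 3, 0],
  [0, -28, 8, 0],
  [0, -42, 13, 0],
  [0, -54, 18, 0],
  [0, -58, 18, 0],
])

```text
t: 9.12
eef_pos: [0.4774, 0.176, 0.1514]
orientation: [[1.0, 0.001, 0.0], [0.001, -1.0, 0.001], [0.0, -0.001, -1.0]]
wrist_force: [0.2, -0.0, 0.5]
finger_gap: 0.0001
gripper_force: 0.3
```

```bash
cat >> h.py <<'E'
def grip():
    im,d,P=snap("scene"); f=im.astype(int); r,g,b=f[...,0],f[...,1],f[...,2]; x,y,z=P[...,0],P[...,1],P[...,2]
    q=P[(r>110)&(g<60)&(b<60)&(z>.13)&(z<.24)&(x<.56)&(x>.42)&(y>0)&(y<.27)]; print("grip",len(q),np.round(np.median(q,0),4),np.round(np.percentile(q,95,0),3))
E
python3 - <<'E'
from h import *
grip()
E
```

```text
grip 87 [0.4876 0.2061 0.1899] [0.516 0.209 0.195]
```

>>> apply_moves([
  [-4, -10, 4, 0],
  [-4, -18, 7, 0],
  [-4, -24, 7, 0],
  [-4, -29, 7, 0],
  [-4, -31, 7, 0],
])

```text
t: 9.8
eef_pos: [0.4725, 0.1964, 0.1432]
orientation: [[1.0, -0.006, -0.007], [-0.006, -1.0, -0.016], [-0.007, 0.016, -1.0]]
wrist_force: [-4.7, -16.3, 8.3]
finger_gap: 0.0003
gripper_force: 8.6
```

Run:
```python
from h import *
grip()
```

```text
grip 79 [0.485  0.2262 0.1763] [0.513 0.229 0.182]
```

>>> apply_moves([
  [0, 12, -5, 0],
  [0, 20, -50, 0],
  [-5, 40, -100, 0],
  [-20, 95, -105, 0],
  [-30, 150, -105, 6],
])

```text
t: 10.48
eef_pos: [0.4442, 0.0559, 0.2511]
orientation: [[0.994, -0.106, 0.005], [-0.106, -0.994, 0.001], [0.005, -0.001, -1.0]]
wrist_force: [0.6, -0.6, 0.1]
finger_gap: -0.0
gripper_force: 0.0
```

>>> apply_moves([
  [-5, 55, 0, 7],
  [-5, 107, 0, 7],
  [-5, 107, 60, 7],
  [-5, 107, 100, 7],
  [-5, 107, 120, 7],
], claw=70)

```text
t: 11.1
eef_pos: [0.4259, -0.0494, 0.1273]
orientation: [[0.974, -0.226, -0.002], [-0.226, -0.974, 0.002], [-0.003, -0.001, -1.0]]
wrist_force: [-0.4, 0.4, 0.7]
finger_gap: 0.0702
gripper_force: 0.0
```

```bash
cat >> h.py <<'E'
def blk(n,box,zlo,zhi,P=None):
    if P is None: _,_,P=snap(n)
    x,y,z=P[...,0],P[...,1],P[...,2]
    m=((x>box[0])&(x<box[1])&(y>box[2])&(y<box[3])&(z>zlo)&(z<zhi)).astype(np.uint8)
    k,lab,st,ce=cv2.connectedComponentsWithStats(m)
    i=1+np.argmax(st[1:,4]); q=P[lab==i]; rc=cv2.minAreaRect((q[:,:2]*1000).astype(np.float32))
    print(n,len(q),np.round(np.median(q,0),4),np.round(rc[0],1),np.round(rc[1],1),round(rc[2],1))
def st():
    s=arm.read_state(); o=s["orientation"]; print(round(s["t"],2),np.round(s["eef_pos"],4),"yaw",np.degrees(np.arctan2(o[1][0],o[0][0])).round(1),"gap",round(s["finger_gap"],4),"F",np.round(s["wrist_force"],1))
E
python3 - <<'E'
from h import *
st()
for n in("top","scene"):
    _,_,P=snap(n)
    blk(n,(.38,.5,-.12,.0),.016,.035,P)
    blk(n,(.40,.52,-.36,-.2),.016,.035,P)
    blk(n,(.42,.55,-.46,-.335),.005,.014,P)
    blk(n,(.36,.47,.09,.22),.005,.014,P)
    grip()
E
```

```text
11.1 [ 0.4259 -0.0494  0.1273] yaw -13.0 gap 0.0702 F [-0.4  0.4  0.7]
top 9 [ 0.4756 -0.0078  0.0174] [474.9  -8.9] [16.6  5.1] 46.2
top 317 [ 0.4784 -0.2791  0.0238] [ 482.1 -282.5] [79.4 55.6] 14.2
top 261 [ 0.5086 -0.3831  0.0084] [ 512.9 -388.8] [90.  69.6] 15.6
top 225 [0.4073 0.1483 0.0085] [410.7 148.5] [ 55.1 124.2] 24.5
grip 118 [0.4904 0.2248 0.1784] [0.515 0.229 0.182]
scene 344 [ 0.4343 -0.049   0.0251] [435.8 -52.6] [49.9 84. ] 74.7
scene 269 [ 0.4771 -0.2755  0.0251] [ 481.7 -281.7] [78.6 59.5] 12.1
scene 178 [ 0.5047 -0.3778  0.0096] [ 508.6 -390.1] [77.8 81.1] 88.9
scene 231 [0.4125 0.1433 0.0083] [420.7 136.6] [54.1 95. ] 43.8
grip 117 [0.4903 0.2243 0.1784] [0.514 0.228 0.183]
```

>>> apply_moves([
  [11, 1, 30, 0],
  [11, 1, 70, 0],
  [11, 1, 105, 0],
  [11, 1, 123, 0],
  [11, 1, 123, 0],
])

```text
t: 11.92
eef_pos: [0.4382, -0.0536, 0.0065]
orientation: [[0.974, -0.226, 0.0], [-0.226, -0.974, 0.0], [0.0, -0.0, -1.0]]
wrist_force: [-0.2, -0.2, 0.5]
finger_gap: 0.07
gripper_force: 0.0
```

>>> apply_moves([
  [0, 0, 0, 0],
  [0, 0, 0, 0],
  [0, 0, 0, 0],
  [0, 0, -25, 0],
  [0, 0, -80, 0],
], claw=30)

```text
t: 12.55
eef_pos: [0.4355, -0.0537, 0.086]
orientation: [[0.974, -0.226, -0.005], [-0.226, -0.974, 0.001], [-0.005, -0.0, -1.0]]
wrist_force: [1.3, -0.1, -1.0]
finger_gap: 0.0437
gripper_force: 61.5
```

>>> apply_moves([
  [0, 0, -60, 0],
  [0, 0, -120, 0],
  [0, 0, -180, 0],
  [40, -20, -205, -6],
  [85, -42, -205, -12],
])

```text
t: 13.18
eef_pos: [0.5326, -0.0327, 0.2963]
orientation: [[1.0, -0.017, 0.009], [-0.017, -1.0, -0.003], [0.009, 0.003, -1.0]]
wrist_force: [0.3, -0.3, -0.6]
finger_gap: 0.0437
gripper_force: 61.6
```

>>> apply_moves([
  [40, -8, 0, -4],
  [66, -13, 0, -4],
  [66, -13, 0, -4],
  [66, -13, 0, -4],
])

```text
t: 13.68
eef_pos: [0.5952, -0.0205, 0.2914]
orientation: [[0.999, 0.051, -0.001], [0.051, -0.999, -0.0], [-0.001, 0.0, -1.0]]
wrist_force: [0.4, 0.8, -0.8]
finger_gap: 0.0437
gripper_force: 61.5
```

Run:
```python
from h import *
st()
_,_,P=snap("scene","s3")
```

```text
13.68 [ 0.5952 -0.0205  0.2914] yaw 2.9 gap 0.0437 F [ 0.4  0.8 -0.8]
```

View pics/s3.png

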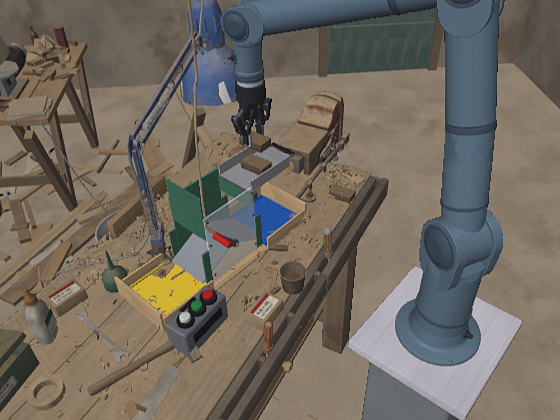

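The scene view shows the held block at (263,142) above dark3 at (258,163), and the lever grip at (225,238) leaning left as wanted. Lowering the block onto the stack.

>>> apply_moves([
  [0, 0, 25, 0],
  [0, 0, 42, 0],
  [0, 0, 51, 0],
  [0, 0, 53, 0],
  [0, 0, 54, 0],
])

```text
t: 14.35
eef_pos: [0.5965, -0.0204, 0.2384]
orientation: [[0.999, 0.051, 0.001], [0.051, -0.999, -0.0], [0.001, 0.0, -1.0]]
wrist_force: [-1.9, -0.5, 4.3]
finger_gap: 0.0436
gripper_force: 62.1
```

>>> apply_moves([
  [0, 0, 0, 0],
  [0, 0, 0, 0],
  [0, 0, -30, 0],
  [0, 0, -60, 0],
  [0, 0, -80, 0],
], claw=64)

```text
t: 14.98
eef_pos: [0.5968, -0.0202, 0.3191]
orientation: [[0.999, 0.051, 0.002], [0.051, -0.999, 0.0], [0.002, 0.0, -1.0]]
wrist_force: [-0.3, 1.1, -0.4]
finger_gap: 0.0641
gripper_force: 0.0
```

>>> apply_moves([
  [-26, 51, 0, -2],
  [-52, 102, 0, -4],
  [-78, 153, 0, -6],
  [-104, 204, 0, -8],
  [-130, 255, 20, -11],
])

```text
t: 15.6
eef_pos: [0.4797, -0.2838, 0.2991]
orientation: [[0.97, 0.242, 0.004], [0.242, -0.97, -0.003], [0.003, 0.004, -1.0]]
wrist_force: [0.9, -1.1, -0.5]
finger_gap: 0.0637
gripper_force: 0.0
```

>>> apply_moves([
  [0, 0, 55, 0],
  [0, 0, 110, 0],
  [0, 0, 160, 0],
  [0, 0, 180, 0],
  [0, 0, 180, 0],
], claw=70)

```text
t: 16.23
eef_pos: [0.4775, -0.2807, 0.1151]
orientation: [[0.971, 0.241, -0.004], [0.241, -0.971, 0.003], [-0.004, -0.004, -1.0]]
wrist_force: [0.1, -0.1, 0.1]
finger_gap: 0.0697
gripper_force: 0.0
```

Run:
```python
from h import *
st()
for n in("top","scene"):
    _,_,P=snap(n)
    blk(n,(.38,.55,-.36,-.2),.019,.030,P)
    blk(n,(.53,.66,-.08,.05),.245,.265,P)
```

```text
16.23 [ 0.4775 -0.2807  0.1151] yaw 13.9 gap 0.0697 F [ 0.1 -0.1  0.1]
top 100 [ 0.4545 -0.2839  0.024 ] [ 454.9 -288.6] [26.9 52.3] 1.0
top 434 [ 0.5936 -0.0195  0.2543] [594.4 -20. ] [75.3 45.2] 3.1
scene 243 [ 0.4768 -0.2772  0.0254] [ 479.9 -282.8] [78.8 61.1] 6.9
scene 349 [ 0.5901 -0.014   0.2548] [594.4 -19.2] [79.3 50.7] 4.8
```

>>> apply_moves([
  [2, 0, 40, 0],
  [2, 0, 75, 0],
  [2, 0, 100, 0],
  [2, 0, 109, 0],
  [2, 0, 110, 0],
])

```text
t: 16.95
eef_pos: [0.4823, -0.2817, 0.0083]
orientation: [[0.971, 0.241, 0.002], [0.241, -0.971, -0.001], [0.001, 0.001, -1.0]]
wrist_force: [0.3, 0.0, 0.4]
finger_gap: 0.07
gripper_force: 0.0
```

>>> apply_moves([
  [0, 0, 0, 0],
  [0, 0, 0, 0],
  [0, 0, 0, 0],
  [0, 0, -40, 0],
  [0, 0, -100, 0],
], claw=30)

```text
t: 17.58
eef_pos: [0.4793, -0.2804, 0.1068]
orientation: [[0.971, 0.241, -0.004], [0.241, -0.971, 0.003], [-0.003, -0.003, -1.0]]
wrist_force: [0.8, -1.2, -0.9]
finger_gap: 0.044
gripper_force: 60.2
```

>>> apply_moves([
  [0, 0, -60, 0],
  [0, 0, -120, 0],
  [0, 0, -180, 0],
  [0, -10, -215, 0],
  [34, -45, -220, 0],
])

```text
t: 18.2
eef_pos: [0.5032, -0.2342, 0.3318]
orientation: [[0.973, 0.231, 0.006], [0.231, -0.973, -0.007], [0.004, 0.008, -1.0]]
wrist_force: [0.4, 0.1, -1.3]
finger_gap: 0.0441
gripper_force: 60.2
```

>>> apply_moves([
  [35, -45, 0, 2],
  [70, -90, 0, 4],
  [105, -135, 0, 6],
  [140, -181, 0, 9],
  [140, -181, 0, 9],
])

```text
t: 18.82
eef_pos: [0.5962, -0.0112, 0.3279]
orientation: [[0.995, 0.098, 0.001], [0.098, -0.995, 0.005], [0.002, -0.004, -1.0]]
wrist_force: [0.4, -0.4, -1.0]
finger_gap: 0.0438
gripper_force: 60.2
```

>>> apply_moves([
  [0, 0, 0, 0],
])

```text
t: 18.95
eef_pos: [0.5955, -0.0201, 0.3273]
orientation: [[0.996, 0.087, -0.0], [0.087, -0.996, -0.001], [-0.0, 0.001, -1.0]]
wrist_force: [-0.8, -0.5, -0.3]
finger_gap: 0.0437
gripper_force: 60.2
```

>>> apply_moves([
  [0, 0, 30, 1],
  [0, 0, 50, 1],
  [0, 0, 60, 1],
  [0, 0, 63, 1],
  [0, 0, 65, 1],
])

```text
t: 19.58
eef_pos: [0.5961, -0.0203, 0.2635]
orientation: [[0.998, 0.068, 0.001], [0.068, -0.998, -0.001], [0.001, 0.001, -1.0]]
wrist_force: [-2.8, -0.4, 4.5]
finger_gap: 0.0434
gripper_force: 61.3
```

>>> apply_moves([
  [0, 0, 0, 0],
  [0, 0, 0, 0],
  [0, 0, -30, 0],
  [0, 0, -50, 0],
  [0, 0, -50, 0],
], claw=64)

```text
t: 20.2
eef_pos: [0.5974, -0.0195, 0.315]
orientation: [[0.998, 0.069, 0.005], [0.069, -0.998, -0.0], [0.005, 0.001, -1.0]]
wrist_force: [-0.7, -0.2, 0.7]
finger_gap: 0.0642
gripper_force: 0.0
```

Run:
```python
from h import *
st()
for n in("top","scene"):
    _,_,P=snap(n)
    blk(n,(.53,.66,-.08,.05),.268,.29,P)
```

```text
20.2 [ 0.5974 -0.0195  0.315 ] yaw 3.9 gap 0.0642 F [-0.7 -0.2  0.7]
top 102 [ 0.5746 -0.0043  0.2779] [579.4  -8. ] [19.4 46.8] 89.6
scene 356 [ 0.5887 -0.0129  0.2792] [594.5 -17.7] [47.4 81.8] 88.7
```

>>> apply_moves([
  [-6, 50, -10, 2],
  [-12, 109, -10, 4],
  [-12, 109, 20, 4],
  [-12, 109, 50, 4],
  [-12, 109, 50, 4],
], claw=38)

```text
t: 20.92
eef_pos: [0.5881, -0.1295, 0.2579]
orientation: [[1.0, -0.001, -0.009], [-0.001, -1.0, 0.002], [-0.009, -0.002, -1.0]]
wrist_force: [0.0, -0.5, 0.1]
finger_gap: 0.0378
gripper_force: 0.0
```

Run:
```python
from h import *
st()
for n in("top","scene"):
    im,d,P=snap(n); x,y,z=P[...,0],P[...,1],P[...,2]
    q=P[(z>.208)&(z<.226)&(y<-.115)&(y>-.15)&(x>.54)&(x<.645)]; print(n,len(q),np.median(q,0),np.percentile(q,5,0),np.percentile(q,95,0))
    if n=="scene":
        u,v=map(int,proj("scene",(.59,-.08,.22))); a=im[v-75:v+75,u-100:u+100,::-1]; cv2.imwrite("pics/s4.png",cv2.resize(cv2.convertScaleAbs(a,alpha=1.4),(800,600),interpolation=cv2.INTER_CUBIC)); print(u,v)
```

```text
20.93 [ 0.5881 -0.1295  0.2579] yaw -0.1 gap 0.0378 F [ 0.  -0.5  0.1]
top 76 [ 0.56780243 -0.12735164  0.21881624] [ 0.54781931 -0.13314973  0.21560437] [ 0.59200967 -0.11815988  0.22280628]
scene 114 [ 0.58785537 -0.12562761  0.2196692 ] [ 0.54970093 -0.13230999  0.2135955 ] [ 0.62925906 -0.11857509  0.22361467]
271 155
```

View pics/s4.png

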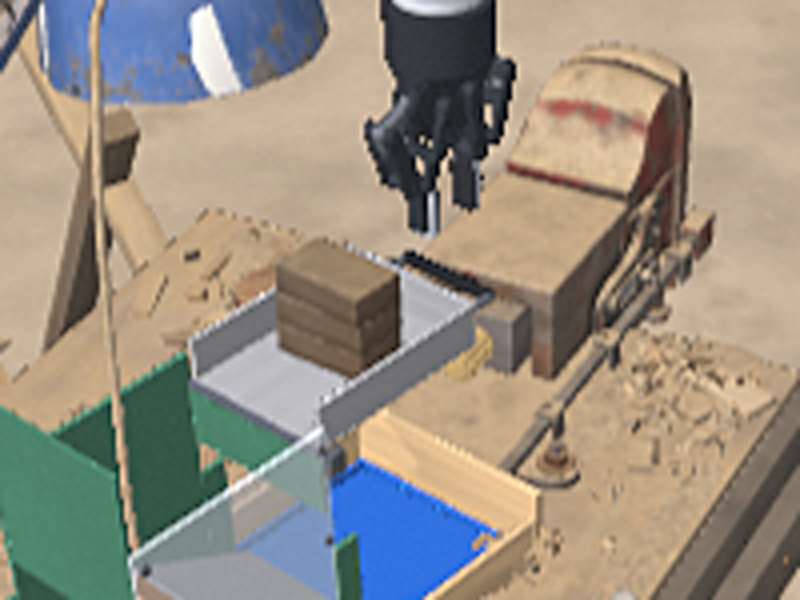

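A neat stack of three sits in the pan at (340,305), with the open gripper above the bar at (440,270). Now pinching the bar.

>>> apply_moves([
  [2, -1, 25, 0],
  [2, -1, 45, 0],
  [2, -1, 56, 0],
  [2, -1, 60, 0],
  [2, -1, 60, 0],
])

```text
t: 21.65
eef_pos: [0.5934, -0.1286, 0.2025]
orientation: [[1.0, -0.001, 0.0], [-0.001, -1.0, -0.0], [0.0, 0.0, -1.0]]
wrist_force: [0.6, -0.1, -0.3]
finger_gap: 0.0379
gripper_force: 0.0
```

>>> apply_moves([
  [0, 0, 0, 0],
  [0, 0, 0, 0],
  [0, 0, 0, 0],
], claw=5)

```text
t: 22.02
eef_pos: [0.5939, -0.1308, 0.2034]
orientation: [[1.0, -0.004, 0.002], [-0.004, -1.0, -0.003], [0.002, 0.003, -1.0]]
wrist_force: [-1.1, -3.6, 2.5]
finger_gap: 0.0096
gripper_force: 58.5
```

>>> apply_moves([
  [0, 0, 0, 0],
  [0, 0, 0, 0],
  [0, -3, 6, 0],
  [0, -3, 7, 0],
], claw=36)

```text
t: 22.52
eef_pos: [0.5942, -0.1256, 0.1975]
orientation: [[1.0, -0.001, 0.002], [-0.001, -1.0, -0.001], [0.002, 0.001, -1.0]]
wrist_force: [-4.1, -1.6, 10.5]
finger_gap: 0.0362
gripper_force: 5.2
```

>>> apply_moves([
  [0, 0, 0, 0],
  [0, 0, 0, 0],
  [0, 0, 0, 0],
], claw=5)

```text
t: 22.9
eef_pos: [0.5942, -0.1309, 0.1967]
orientation: [[1.0, -0.005, 0.003], [-0.005, -1.0, -0.007], [0.003, 0.007, -1.0]]
wrist_force: [0.0, -6.3, 5.2]
finger_gap: 0.01
gripper_force: 58.4
```

>>> apply_moves([
  [0, 0, -10, 0],
  [0, -2, -19, 0],
  [0, -5, -33, 0],
  [0, -9, -48, 0],
  [0, -9, -48, 0],
])

```text
t: 23.52
eef_pos: [0.5944, -0.1225, 0.244]
orientation: [[1.0, -0.005, 0.004], [-0.005, -1.0, -0.008], [0.004, 0.008, -1.0]]
wrist_force: [3.6, -7.4, -1.9]
finger_gap: 0.0097
gripper_force: 58.5
```

Run:
```python
from h import *
st()
im,d,P=snap("scene"); u,v=map(int,proj("scene",(.59,0.02,.2))); a=im[v-75:v+75,u-100:u+100,::-1]; cv2.imwrite("pics/s5.png",cv2.resize(cv2.convertScaleAbs(a,alpha=1.4),(640,480),interpolation=cv2.INTER_CUBIC))
```

```text
23.52 [ 0.5944 -0.1225  0.244 ] yaw -0.3 gap 0.0097 F [ 3.6 -7.4 -1.9]
```

View pics/s5.png

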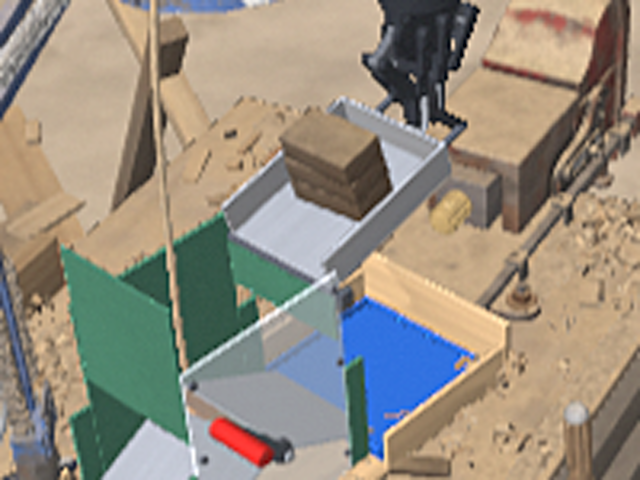

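The pan is up about 0.25 rad with the stack still in it (335,160) and the flap leaning left. Tipping further.

>>> apply_moves([
  [0, -5, -14, 0],
  [0, -11, -27, 0],
  [0, -18, -40, 0],
  [0, -26, -52, 0],
  [0, -26, -52, 0],
])

```text
t: 24.2
eef_pos: [0.5951, -0.0974, 0.2976]
orientation: [[1.0, -0.007, 0.006], [-0.007, -1.0, -0.01], [0.006, 0.01, -1.0]]
wrist_force: [1.8, -9.5, 3.7]
finger_gap: 0.01
gripper_force: 58.6
```

>>> apply_moves([
  [0, -9, -12, 0],
  [0, -18, -23, 0],
  [0, -29, -33, 0],
  [0, -40, -42, 0],
  [0, -40, -42, 0],
])

```text
t: 24.82
eef_pos: [0.5961, -0.0579, 0.3419]
orientation: [[1.0, -0.008, 0.009], [-0.008, -1.0, -0.012], [0.009, 0.012, -1.0]]
wrist_force: [0.1, -9.7, 9.9]
finger_gap: 0.0093
gripper_force: 58.6
```

>>> apply_moves([
  [0, 0, 0, 0],
  [0, 0, 0, 0],
  [0, 0, 0, 0],
])

```text
t: 25.2
eef_pos: [0.5961, -0.0588, 0.3411]
orientation: [[1.0, -0.009, 0.008], [-0.009, -1.0, -0.011], [0.008, 0.011, -1.0]]
wrist_force: [0.5, -10.5, 11.1]
finger_gap: 0.0095
gripper_force: 58.6
```

Run:
```python
from h import *
st()
im,d,P=snap("scene"); u,v=map(int,proj("scene",(.59,0.02,.2))); a=im[v-75:v+75,u-100:u+100,::-1]; cv2.imwrite("pics/s6.png",cv2.resize(cv2.convertScaleAbs(a,alpha=1.4),(640,480),interpolation=cv2.INTER_CUBIC))
```

```text
25.2 [ 0.5961 -0.0588  0.3411] yaw -0.5 gap 0.0095 F [  0.5 -10.5  11.1]
```

View pics/s6.png

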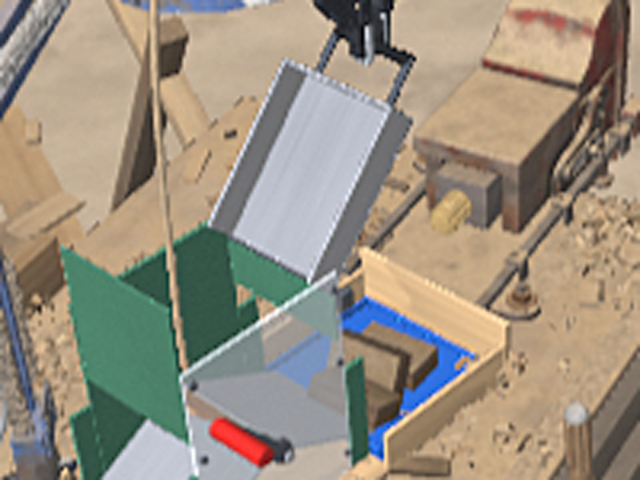

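The pan is empty and the blocks lie in the blue tray around (385,360). Lowering the pan along the reverse path, checking the block positions first.

Run:
```python
from h import *
for n in("top","scene"):
    im,d,P=snap(n); x,y,z=P[...,0],P[...,1],P[...,2]
    m=(x>.5)&(x<.68)&(y<.1)&(y>-.12)&(z>.02)&(z<.09)
    f=im.astype(int); m&=(f[...,0]>f[...,2]+12)&(f[...,0]<f[...,1]*1.6)
    k,lab,s,c=cv2.connectedComponentsWithStats(m.astype(np.uint8))
    for i in range(1,k):
        if s[i,4]>20: q=P[lab==i]; print(n,s[i,4],np.round(np.median(q,0),3),np.round(np.percentile(q,3,0),3),np.round(np.percentile(q,97,0),3))
    H=[[int(np.median(z[(abs(x-a)<.007)&(abs(y-b)<.007)&(d>0)])*1000) if ((abs(x-a)<.007)&(abs(y-b)<.007)&(d>0)).any() else -1 for b in np.arange(-.11,.09,.012)] for a in np.arange(.5,.68,.012)]
    print(np.array(H))
```

```text
top 319 [ 0.56  -0.021  0.039] [ 0.537 -0.076  0.03 ] [0.598 0.035 0.059]
top 22 [0.528 0.083 0.053] [0.526 0.068 0.033] [0.529 0.097 0.077]
top 101 [ 0.503 -0.008  0.044] [ 0.5   -0.087  0.027] [0.507 0.042 0.05 ]
[[ -1 705 716 722 724 721 713 696  29   4  17  16  11   6  -1   2   1]
 [ -1 702 714 719 722 719 712 697  21  17  16  19  18   9   7   6   6]
 [ -1 695 709 717 719 717 710 695  11  10  10  13  11  23  70  94  93]
 [ -1 699 705 713 716 714 708 700 337 281 281  53 242 256 239 225 230]
 [ -1 707 707 710 713 711 707 705 342 273 265  51  51 222 209 210  -1]
 [ -1 709 709 708 711 710 707 708 664 277 265 251 238 225 214 210  -1]
 [ -1 709 709 707 708 700 699 522 679 283 268 254 240 230 217 209  53]
 [ -1 690 707 700 700 700 700 516 682 433 272 253 240 229 217 206  51]
 [678 692 706 702 702 702 701 700 514 438 274 252 243 229 218 208  52]
 [ -1 692 704 701 700 699 700 701 692 433 270 253 242 230 215 207  52]
 [ -1 686 700 696 693 693 692 694 690 277 267 253 241 229 215 203  52]
 [ -1  -1 690 682 681 684 681 508 677 274 266 253 241 229 216 202  52]
 [ -1  -1  10  10  11  -1  -1 332
[... 1213 characters left out ...]
2  376  360  370  518  475  438  273  258  244  229
   217  190   -1]
 [  34   14   -1   37   37  393  383  521  480  419  270  255  242  228
   216  189   -1]
 [  29   14   -1   34   36  354  316  489  582  283  270  255  243  229
   216  187   -1]
 [  28   14   -1   34  352  349  333  308  298  284  269  254  242  228
   217  186   -1]
 [  26   12   10   10   -1   -1  314  308  300  286  271  260  244  229
   216  188  229]
 [  26   12   11   11   -1   -1  316  314  313  307  289  279  266  241
   220  183  172]
 [  21   13   13   13   15   -1   -1   -1   -1   -1   -1   -1  108  108
   108  136  161]
 [  33   41   45   -1   -1   -1   -1   -1   -1   -1   -1   -1   -1   -1
   642  649  478]]
```

>>> apply_moves([
  [0, 11, 9, 0],
  [0, 22, 19, 0],
  [0, 31, 30, 0],
  [0, 40, 42, 0],
  [0, 47, 52, 0],
])

```text
t: 25.98
eef_pos: [0.5949, -0.1042, 0.2868]
orientation: [[1.0, -0.008, 0.005], [-0.008, -1.0, -0.007], [0.005, 0.007, -1.0]]
wrist_force: [1.4, -6.5, 6.6]
finger_gap: 0.01
gripper_force: 60.3
```

>>> apply_moves([
  [0, 8, 14, 0],
  [0, 14, 28, 0],
  [0, 19, 42, 0],
  [0, 24, 62, 0],
  [0, 26, 82, 0],
])

```text
t: 26.6
eef_pos: [0.5943, -0.1304, 0.2033]
orientation: [[1.0, -0.007, 0.003], [-0.007, -1.0, -0.007], [0.003, 0.007, -1.0]]
wrist_force: [2.1, -7.8, 0.7]
finger_gap: 0.0099
gripper_force: 63.8
```

>>> apply_moves([
  [0, 0, 5, 0],
  [0, 0, 6, 0],
])

```text
t: 26.85
eef_pos: [0.5942, -0.1308, 0.1973]
orientation: [[1.0, -0.008, 0.003], [-0.008, -1.0, -0.008], [0.003, 0.008, -1.0]]
wrist_force: [1.2, -9.1, 3.3]
finger_gap: 0.0096
gripper_force: 64.1
```

>>> apply_moves([
  [0, 0, 0, 0],
  [0, 0, -3, 0],
  [0, 0, -40, 0],
  [0, 0, -90, 0],
  [-45, 0, -120, 0],
], claw=36)

```text
t: 27.48
eef_pos: [0.5507, -0.1204, 0.3196]
orientation: [[1.0, 0.003, 0.004], [0.003, -1.0, 0.003], [0.004, -0.003, -1.0]]
wrist_force: [-0.1, -0.7, 1.4]
finger_gap: 0.0365
gripper_force: 0.0
```

>>> apply_moves([
  [-45, -35, 0, 0],
  [-76, -85, 0, 0],
  [-76, -145, 0, 0],
  [-76, -205, 0, 0],
  [-76, -265, 0, 0],
], claw=0)

```text
t: 28.1
eef_pos: [0.471, 0.1451, 0.3171]
orientation: [[1.0, 0.001, -0.0], [0.001, -1.0, 0.0], [-0.0, -0.0, -1.0]]
wrist_force: [1.0, 0.3, 0.2]
finger_gap: -0.0001
gripper_force: 0.0
```

>>> apply_moves([
  [0, -60, 0, 0],
  [0, -120, 0, 0],
  [0, -138, 0, 0],
  [0, -138, 0, 0],
])

```text
t: 28.6
eef_pos: [0.4702, 0.2832, 0.317]
orientation: [[1.0, 0.006, -0.002], [0.006, -1.0, 0.002], [-0.002, -0.002, -1.0]]
wrist_force: [0.3, 0.1, 0.3]
finger_gap: 0.0003
gripper_force: 0.0
```

Run:
```python
from h import *
st()
im,d,P=snap("top"); x,y,z=P[...,0],P[...,1],P[...,2]
q=P[(z>.195)&(z<.24)&(y>-.08)&(y<.06)&(x>.54)&(x<.65)]; print("pan floor z",np.median(q[:,2]))
a=im[190:265,340-110:440-20,::-1]
u,v=map(int,proj("top",(.42,.14,0))); print(u,v)
a=im[v-30:v+30,u-40:u+40,::-1]; b=im[180:240,360:440,::-1]
cv2.imwrite("pics/t7.png",cv2.resize(cv2.convertScaleAbs(np.hstack([a,b]),alpha=1.6),(800,300),interpolation=cv2.INTER_CUBIC))
```

```text
28.6 [0.4702 0.2832 0.317 ] yaw 0.4 gap 0.0003 F [0.3 0.1 0.3]
pan floor z 0.20630367854407775
242 233
```

View pics/t7.png

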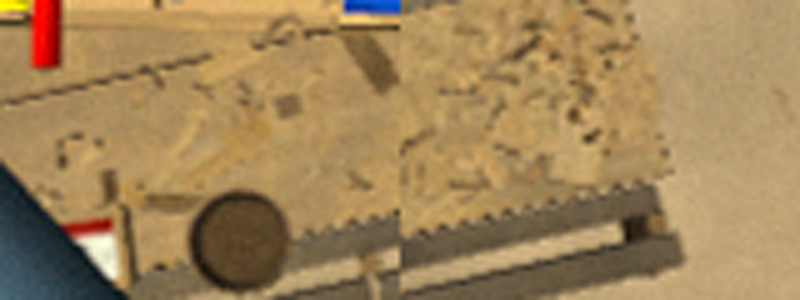

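Left part: red grip at (45,40) still leaning left, and a pale strip at (230,145) near the glue pot. Right part: shavings with a pale patch at (575,155). Swinging the flap next, then I'll look more closely at the shims.

>>> apply_moves([
  [2, 4, 55, 0],
  [2, 4, 110, 0],
  [2, 6, 155, 0],
  [2, 8, 168, 0],
  [2, 14, 168, 0],
])

```text
t: 29.28
eef_pos: [0.4748, 0.2647, 0.1494]
orientation: [[1.0, -0.002, -0.001], [-0.002, -1.0, -0.0], [-0.001, 0.0, -1.0]]
wrist_force: [0.5, 0.5, -0.3]
finger_gap: 0.0003
gripper_force: 0.0
```

>>> apply_moves([
  [0, 20, 0, 0],
  [0, 42, -5, 0],
  [0, 66, -8, 0],
  [0, 90, -5, 0],
  [0, 114, 0, 0],
])

```text
t: 29.9
eef_pos: [0.479, 0.1581, 0.1607]
orientation: [[1.0, 0.002, 0.011], [0.002, -1.0, 0.004], [0.011, -0.004, -1.0]]
wrist_force: [-15.2, -1.7, 41.2]
finger_gap: 0.0
gripper_force: 16.8
```

>>> apply_moves([
  [0, 15, 3, 0],
  [0, 28, 5, 0],
  [0, 38, 5, 0],
  [0, 43, 5, 0],
])

```text
t: 30.4
eef_pos: [0.4743, 0.1081, 0.1443]
orientation: [[1.0, -0.002, -0.0], [-0.002, -1.0, 0.0], [-0.0, -0.0, -1.0]]
wrist_force: [-0.1, 1.5, -1.3]
finger_gap: -0.0
gripper_force: 0.5
```

Run:
```python
from h import *
st(); grip()
```

```text
30.4 [0.4743 0.1081 0.1443] yaw -0.1 gap -0.0 F [-0.1  1.5 -1.3]
grip 21 [0.466  0.0907 0.1788] [0.47  0.095 0.183]
```

>>> apply_moves([
  [0, -8, -10, 0],
  [0, -8, -60, 0],
  [0, -8, -120, 0],
  [0, 20, -160, 0],
  [0, 80, -160, 0],
])

```text
t: 31.08
eef_pos: [0.4775, 0.0334, 0.3098]
orientation: [[1.0, 0.009, 0.011], [0.009, -1.0, 0.001], [0.011, -0.001, -1.0]]
wrist_force: [2.4, -0.0, -0.3]
finger_gap: 0.0003
gripper_force: 0.0
```

>>> apply_moves([
  [0, 60, 0, 0],
  [0, 120, 0, 0],
  [0, 150, 0, 0],
  [0, 150, 0, 0],
], claw=60)

```text
t: 31.58
eef_pos: [0.4741, -0.1236, 0.3045]
orientation: [[1.0, -0.006, -0.0], [-0.006, -1.0, 0.0], [-0.0, -0.0, -1.0]]
wrist_force: [-0.3, 1.2, -0.0]
finger_gap: 0.0605
gripper_force: 0.0
```

Run:
```python
from h import *
st(); grip()
im,d,P=snap("scene"); im2,d2,P2=snap("top")
for n in("top","scene"):
    for q in arm.cut_out("shim1_mid",n)+arm.cut_out("shim2_mid",n):
        PP=P2 if n=="top" else P; print(n,round(q["conf"],2),np.round(q["xy"]),q["region"].sum(),np.round(np.median(PP[q["region"]],0),3))
# ortho height+colour maps
def ortho(im,P,box,s=2):
    x,y,z=P[...,0],P[...,1],P[...,2]
    nx=int((box[1]-box[0])*1000/s); ny=int((box[3]-box[2])*1000/s)
    X,Y=np.meshgrid(np.linspace(box[1],box[0],nx),np.linspace(box[3],box[2],ny),indexing="ij")
    out=[]
    for n,I in (("top",im2),("scene",im)):
        m,R,t=cam(n); W=np.stack([X,Y,np.full_like(X,.009)],-1)@R.T+t
        u=(m["fx"]*W[...,0]/W[...,2]+m["cx"]).astype(np.float32); v=(m["fy"]*W[...,1]/W[...,2]+m["cy"]).astype(np.float32)
        out.append(cv2.convertScaleAbs(cv2.remap(I,u,v,cv2.INTER_CUBIC),alpha=1.5))
        zz=cv2.remap((P2 if n=="top" else P)[...,2].astype(np.float32),u,v,cv2.INTER_LINEAR)
        zz=cv2.medianBlur(zz,5); g=np.clip(zz/.03*255,0,255).astype(np.uint8); out.append(cv2.applyColorMap(g,cv2.COLORMAP_JET)[...,::-1])
    return np.vstack([np.hstack(out[:2]),np.hstack(out[2:])])
A=ortho(im,P,(.42,.56,-.48,-.30)); B=ortho(im,P,(.36,.50,.06,.24))
C=np.hstack([A,B]); print(C.shape); cv2.imwrite("pics/o8.png",cv2.resize(C,None,fx=2.2,fy=2.2,interpolation=cv2.INTER_CUBIC)[...,::-1])
```

```text
31.57 [ 0.4741 -0.1236  0.3045] yaw -0.3 gap 0.0605 F [-0.3  1.2 -0. ]
grip 109 [0.4873 0.0909 0.1786] [0.512 0.095 0.183]
top 0.56 [169. 228.] 60 [0.439 0.364 0.107]
top 0.53 [248. 177.] 965 [0.588 0.108 0.143]
top 0.5 [396. 211.] 157 [ 0.495 -0.384  0.009]
scene 0.65 [355. 177.] 121 [ 0.494 -0.379  0.011]
(140, 360, 3)
```

View pics/o8.png

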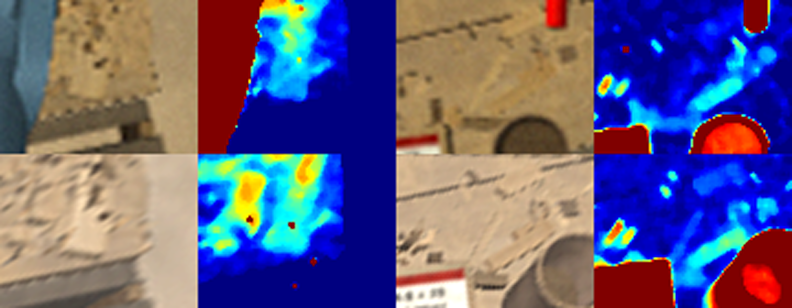

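The grip is at full stop, y = 0.091. The strip by the pot (700,90) is narrow and curved, so it is a shaving. The real shim is the one in the pile at the right. The arm hides it, so I'll move off left and measure.

>>> apply_moves([
  [-40, -50, 0, 0],
  [-70, -110, 0, 0],
  [-70, -160, 0, 0],
  [-70, -160, 0, 0],
])

```text
t: 32.42
eef_pos: [0.4039, 0.0443, 0.3049]
orientation: [[1.0, 0.01, 0.002], [0.01, -1.0, -0.002], [0.002, 0.002, -1.0]]
wrist_force: [1.1, -0.3, -0.1]
finger_gap: 0.06
gripper_force: 0.0
```

Run:
```python
from h import *
box=(.43,.56,-.48,-.31); tiles=[]
for n in("top","scene"):
    im,d,P=snap(n); m,R,t=cam(n)
    X,Y=np.meshgrid(np.linspace(box[1],box[0],130),np.linspace(box[3],box[2],170),indexing="ij")
    W=np.stack([X,Y,np.full_like(X,.009)],-1)@R.T+t
    u=(m["fx"]*W[...,0]/W[...,2]+m["cx"]).astype(np.float32); v=(m["fy"]*W[...,1]/W[...,2]+m["cy"]).astype(np.float32)
    o=cv2.convertScaleAbs(cv2.remap(im,u,v,cv2.INTER_CUBIC),alpha=1.6)
    z=cv2.GaussianBlur(cv2.remap(P[...,2].astype(np.float32),u,v,cv2.INTER_LINEAR).clip(-.01,.04),(0,0),3)
    h=cv2.applyColorMap((z/.025*255).clip(0,255).astype(np.uint8),cv2.COLORMAP_JET)[...,::-1].copy()
    o=o.copy()
    for q in arm.cut_out("shim1_mid",n):
        r=cv2.remap(q["region"].astype(np.uint8),u,v,cv2.INTER_NEAREST)
        if r.sum()<300: continue
        c=cv2.findContours(r,cv2.RETR_EXTERNAL,cv2.CHAIN_APPROX_NONE)[0]; cv2.drawContours(h,c,-1,(255,255,255),1)
        rc=cv2.minAreaRect(max(c,key=cv2.contourArea)); print(n,q["conf"],"centre x",.56-rc[0][1]/1000,"y",-.31-rc[0][0]/1000,rc[1],rc[2],"area mm2",r.sum())
    tiles.append(np.hstack([o,h]))
cv2.imwrite("pics/o9.png",cv2.resize(np.vstack(tiles),None,fx=2.3,fy=2.3,interpolation=cv2.INTER_CUBIC)[...,::-1])
```

```text
top 0.53 centre x 0.4933341827392579 y -0.3823280944824219 (31.177711486816406, 46.43217849731445) 9.162346839904785 area mm2 1168
scene 0.51 centre x 0.4952712402343751 y -0.3841479034423828 (39.51115036010742, 63.089866638183594) 7.35237979888916 area mm2 1747
```

View pics/o9.png

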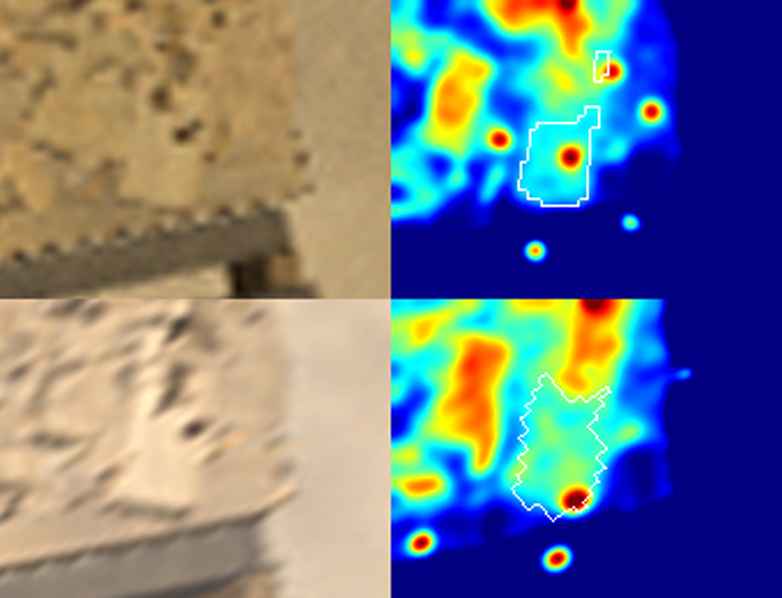

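The top tile shows the pale shim's front edge from (125,190) to (195,207). It runs up and slightly right, tilted about -11°, and its upper part is masked by shavings. I'll grasp it near (0.500, -0.386).

>>> apply_moves([
  [20, 58, 0, 2],
  [40, 116, 0, 4],
  [60, 174, 0, 6],
  [80, 232, 0, 8],
  [96, 290, 0, 11],
], claw=55)

```text
t: 33.25
eef_pos: [0.4998, -0.2555, 0.3033]
orientation: [[0.98, -0.197, -0.001], [-0.197, -0.98, 0.001], [-0.001, -0.0, -1.0]]
wrist_force: [-0.1, -0.2, 0.1]
finger_gap: 0.0552
gripper_force: 0.0
```

>>> apply_moves([
  [25, 50, 0, 0],
  [30, 110, 40, 0],
  [30, 137, 100, 0],
  [30, 137, 160, 0],
  [30, 137, 200, 0],
])

```text
t: 33.88
eef_pos: [0.4994, -0.3945, 0.0998]
orientation: [[0.98, -0.198, -0.005], [-0.198, -0.98, 0.002], [-0.005, -0.001, -1.0]]
wrist_force: [-0.2, -0.3, 0.4]
finger_gap: 0.0548
gripper_force: 0.0
```

>>> apply_moves([
  [0, 0, 40, 0],
  [0, 0, 40, 0],
])

```text
t: 34.12
eef_pos: [0.4981, -0.3912, 0.0589]
orientation: [[0.981, -0.195, -0.01], [-0.195, -0.981, 0.006], [-0.011, -0.004, -1.0]]
wrist_force: [-0.7, -1.9, 0.4]
finger_gap: 0.055
gripper_force: 0.0
```

>>> apply_moves([
  [0, -6, 25, 0],
  [0, -6, 45, 0],
  [0, -6, 53, 0],
  [0, -6, 57, 0],
  [0, -6, 57, 0],
])

```text
t: 34.75
eef_pos: [0.5046, -0.3862, 0.0078]
orientation: [[0.981, -0.192, 0.001], [-0.192, -0.981, -0.001], [0.001, 0.0, -1.0]]
wrist_force: [0.4, 0.3, -0.4]
finger_gap: 0.0548
gripper_force: 0.0
```

>>> apply_moves([
  [0, 0, 0, 0],
  [0, 0, 0, 0],
  [0, 0, 0, 0],
  [0, 0, 0, 0],
], claw=20)

```text
t: 35.25
eef_pos: [0.506, -0.386, 0.0093]
orientation: [[0.981, -0.192, 0.003], [-0.192, -0.981, -0.001], [0.003, 0.001, -1.0]]
wrist_force: [-1.7, 1.4, 5.9]
finger_gap: 0.0198
gripper_force: 2.8
```

>>> apply_moves([
  [0, 0, -8, 0],
  [0, 0, -8, 0],
  [0, 0, 0, 0],
  [0, 0, 6, 0],
  [0, 0, 9, 0],
], claw=55)

```text
t: 35.88
eef_pos: [0.5035, -0.3852, -0.003]
orientation: [[0.981, -0.192, -0.002], [-0.192, -0.981, 0.001], [-0.002, -0.001, -1.0]]
wrist_force: [0.2, 0.6, 0.9]
finger_gap: 0.0549
gripper_force: 0.0
```

>>> apply_moves([
  [0, 0, 0, 0],
  [0, 0, 0, 0],
  [0, 0, 0, 0],
  [0, 0, 0, 0],
], claw=20)

```text
t: 36.38
eef_pos: [0.5055, -0.3863, -0.0003]
orientation: [[0.981, -0.192, 0.002], [-0.192, -0.981, -0.001], [0.002, 0.001, -1.0]]
wrist_force: [-1.3, 0.6, 5.2]
finger_gap: 0.0332
gripper_force: 63.2
```

Gripped at 33 mm. Lifting and measuring how it hangs.

>>> apply_moves([
  [0, 0, -40, 0],
  [0, 0, -100, 0],
  [0, 0, -160, 0],
  [0, 0, -220, 0],
  [0, 0, -270, 0],
])

```text
t: 37.0
eef_pos: [0.5047, -0.3857, 0.271]
orientation: [[0.981, -0.192, 0.002], [-0.192, -0.981, -0.001], [0.002, 0.001, -1.0]]
wrist_force: [0.2, -0.0, -0.7]
finger_gap: 0.0333
gripper_force: 61.2
```

>>> apply_moves([
  [0, -40, -40, -4],
  [0, -40, -40, -8],
  [0, -40, -40, -11],
])

```text
t: 37.38
eef_pos: [0.5127, -0.3456, 0.3092]
orientation: [[1.0, 0.002, 0.001], [0.002, -1.0, -0.001], [0.001, 0.001, -1.0]]
wrist_force: [0.1, 0.8, -0.8]
finger_gap: 0.0329
gripper_force: 61.2
```

Run:
```python
from h import *
st(); e=np.array(arm.read_state()["eef_pos"])
im,d,P=snap("scene"); x,y,z=P[...,0],P[...,1],P[...,2]
m=(abs(x-e[0])<.08)&(abs(y-e[1])<.03)&(z<e[2]+.02)&(z>e[2]-.025)
q=P[m]; print(len(q),np.round(np.percentile(q,[2,50,98],axis=0),3))
u,v=map(int,proj("scene",e)); a=im[max(v-40,0):v+40,u-50:u+50,::-1]; cv2.imwrite("pics/s10.png",cv2.resize(cv2.convertScaleAbs(a,alpha=1.4),None,fx=5,fy=5,interpolation=cv2.INTER_CUBIC))
```

```text
37.38 [ 0.5127 -0.3456  0.3092] yaw 0.1 gap 0.0329 F [ 0.1  0.8 -0.8]
227 [[ 0.478 -0.364  0.312]
 [ 0.508 -0.338  0.32 ]
 [ 0.565 -0.319  0.327]]
```

View pics/s10.png

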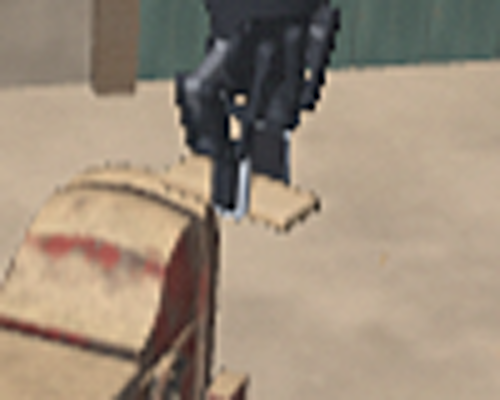

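The shim is held at (260,195), level, and extends about 9 mm further in +x than the grip centre. Carrying it to the pan.

>>> apply_moves([
  [14, -58, -10, 0],
  [28, -116, -10, 0],
  [42, -174, -10, 0],
  [56, -232, -10, 0],
  [71, -290, -10, 0],
])

```text
t: 38.05
eef_pos: [0.5834, -0.0549, 0.318]
orientation: [[1.0, -0.003, -0.0], [-0.003, -1.0, -0.0], [-0.0, 0.0, -1.0]]
wrist_force: [0.6, 0.1, 0.1]
finger_gap: 0.0333
gripper_force: 61.2
```

>>> apply_moves([
  [0, -40, 0, 0],
  [0, -42, 20, 0],
  [0, -42, 60, 0],
  [0, -42, 85, 0],
  [0, -42, 85, 0],
])

```text
t: 38.67
eef_pos: [0.5809, -0.0169, 0.2296]
orientation: [[1.0, -0.004, -0.007], [-0.004, -1.0, -0.0], [-0.007, 0.0, -1.0]]
wrist_force: [-0.4, -0.7, 0.5]
finger_gap: 0.0332
gripper_force: 61.2
```

>>> apply_moves([
  [2, 0, 10, 0],
  [2, 0, 18, 0],
  [2, 0, 20, 0],
  [2, 0, 20, 0],
])

```text
t: 39.17
eef_pos: [0.5856, -0.0145, 0.2135]
orientation: [[1.0, -0.001, 0.0], [-0.001, -1.0, -0.0], [0.0, 0.0, -1.0]]
wrist_force: [-0.3, -0.1, -0.3]
finger_gap: 0.0334
gripper_force: 61.2
```

>>> apply_moves([
  [0, 0, 0, 0],
  [0, 0, 0, 0],
  [0, 0, -30, 0],
  [0, 0, -80, 0],
  [0, 60, -90, 0],
], claw=52)

```text
t: 39.8
eef_pos: [0.5885, -0.0664, 0.3091]
orientation: [[1.0, 0.013, 0.01], [0.013, -1.0, 0.003], [0.01, -0.003, -1.0]]
wrist_force: [0.9, 0.4, 0.7]
finger_gap: 0.0517
gripper_force: 0.0
```

>>> apply_moves([
  [10, 53, 0, 0],
  [10, 53, 30, 0],
  [10, 53, 60, 0],
  [10, 53, 60, 0],
], claw=38)

```text
t: 40.3
eef_pos: [0.5932, -0.1277, 0.2407]
orientation: [[1.0, -0.001, -0.006], [-0.001, -1.0, 0.001], [-0.006, -0.001, -1.0]]
wrist_force: [0.2, -0.5, -1.0]
finger_gap: 0.038
gripper_force: 0.0
```

Run:
```python
from h import *
st()
im,d,P=snap("scene","full11"); x,y,z=P[...,0],P[...,1],P[...,2]
f=im.astype(int); q=P[(z>.2)&(z<.225)&(x>.53)&(x<.66)&(y>-.085)&(y<.06)&(f[...,0]>f[...,2]+15)]; print(len(q)); print(np.round(np.percentile(q,[3,50,97],axis=0),3))
u,v=map(int,proj("scene",(.59,0.0,.2))); a=im[v-75:v+75,u-100:u+100,::-1]; cv2.imwrite("pics/s11.png",cv2.resize(cv2.convertScaleAbs(a,alpha=1.4),(640,480),interpolation=cv2.INTER_CUBIC))
```

```text
40.3 [ 0.5932 -0.1277  0.2407] yaw -0.1 gap 0.038 F [ 0.2 -0.5 -1. ]
261
[[ 0.564 -0.028  0.209]
 [ 0.599 -0.008  0.216]
 [ 0.638  0.006  0.22 ]]
```

View pics/s11.png

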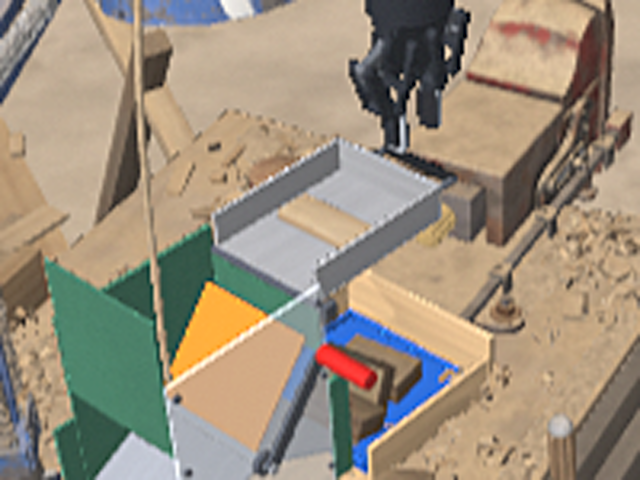

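The shim lies in the pan (320,218), the flap leans right with its grip at (345,365), and the dark blocks are in the blue tray (380,370). Before tipping, I'll run one height-map search for a possible second shim.

Run:
```python
from h import *
for n in("top","scene"):
    im,d,P=snap(n); m,R,t=cam(n)
    xs=np.arange(.9,.2,-.003); ys=np.arange(.6,-.6,-.003); X,Y=np.meshgrid(xs,ys,indexing="ij")
    W=np.stack([X,Y,np.full_like(X,.009)],-1)@R.T+t
    u=(m["fx"]*W[...,0]/W[...,2]+m["cx"]).astype(np.float32); v=(m["fy"]*W[...,1]/W[...,2]+m["cy"]).astype(np.float32)
    z=cv2.remap(P[...,2].astype(np.float32),u,v,cv2.INTER_NEAREST,borderValue=9)
    ok=((z>.004)&(z<.016)).astype(np.float32); best=[]
    for a in range(0,180,10):
        k=np.zeros((33,33),np.uint8); cv2.fillPoly(k,[cv2.boxPoints(((16,16),(11,29),a)).astype(np.int32)],1); k=k.astype(np.float32)
        r=cv2.filter2D(ok,-1,k/k.sum()); best.append(r)
    B=np.max(best,0); A=np.argmax(best,0)*10
    for _ in range(6):
        i,j=np.unravel_index(B.argmax(),B.shape); print(n,round(B[i,j],2),"x",round(xs[i],3),"y",round(ys[j],3),A[i,j]); B[max(0,i-15):i+15,max(0,j-15):j+15]=0
```

```text
top 0.98 x 0.558 y 0.321 90
top 0.98 x 0.636 y 0.357 120
top 0.95 x 0.573 y 0.369 30
top 0.93 x 0.534 y -0.06 80
top 0.91 x 0.606 y 0.312 170
top 0.89 x 0.786 y 0.168 10
scene 0.97 x 0.567 y 0.33 80
scene 0.97 x 0.381 y 0.582 80
scene 0.96 x 0.615 y 0.312 140
scene 0.94 x 0.636 y 0.363 170
scene 0.92 x 0.84 y 0.3 100
scene 0.9 x 0.894 y 0.219 170
```

>>> apply_moves([
  [0, 0, 20, 0],
  [0, 0, 38, 0],
  [0, 0, 42, 0],
  [0, 0, 42, 0],
])

```text
t: 40.95
eef_pos: [0.5949, -0.1275, 0.2005]
orientation: [[1.0, -0.001, -0.001], [-0.001, -1.0, 0.001], [-0.001, -0.001, -1.0]]
wrist_force: [0.5, -0.3, 0.7]
finger_gap: 0.0379
gripper_force: 0.0
```

>>> apply_moves([
  [0, 0, 0, 0],
  [0, 0, 0, 0],
  [0, 0, 0, 0],
], claw=5)

```text
t: 41.32
eef_pos: [0.5959, -0.1309, 0.2022]
orientation: [[1.0, -0.004, 0.002], [-0.004, -1.0, -0.004], [0.002, 0.004, -1.0]]
wrist_force: [-0.0, -5.6, 0.8]
finger_gap: 0.0099
gripper_force: 58.5
```

>>> apply_moves([
  [0, -2, -19, 0],
  [0, -9, -48, 0],
  [0, -20, -75, 0],
  [0, -27, -88, 0],
  [0, -35, -100, 0],
])

```text
t: 41.95
eef_pos: [0.5967, -0.0973, 0.303]
orientation: [[1.0, -0.005, 0.004], [-0.005, -1.0, -0.007], [0.004, 0.007, -1.0]]
wrist_force: [1.1, -7.6, 2.2]
finger_gap: 0.0091
gripper_force: 58.5
```

>>> apply_moves([
  [0, -18, -23, 0],
  [0, -40, -42, 0],
  [0, -40, -42, 0],
  [0, -40, -42, 0],
  [0, -40, -42, 0],
])

```text
t: 42.58
eef_pos: [0.5977, -0.0584, 0.3466]
orientation: [[1.0, -0.007, 0.007], [-0.007, -1.0, -0.009], [0.007, 0.009, -1.0]]
wrist_force: [1.3, -8.3, 6.9]
finger_gap: 0.0091
gripper_force: 59.0
```

Run:
```python
from h import *
st()
for n in("top","scene"):
    im,d,P=snap(n); x,y,z=P[...,0],P[...,1],P[...,2]; f=im.astype(int); r,g,b=f[...,0],f[...,1],f[...,2]
    m=(x>.52)&(x<.67)&(y>.22)&(y<.43)&(z>.005)&(z<.09)&(b>r*.4)&(r>g)
    k,lab,s,c=cv2.connectedComponentsWithStats(m.astype(np.uint8))
    for i in range(1,k):
        if s[i,4]>40: q=P[lab==i]; print(n,s[i,4],np.round(np.percentile(q,[3,50,97],axis=0),3).tolist(),np.median(im[lab==i],0))
    for q in arm.cut_out("shim1_mid",n): print(n,"det",round(q["conf"],2),q["xy"],np.round(np.median(P[q["region"]],0),3))
    if n=="scene":
        u,v=map(int,proj("scene",(.59,0.12,.15))); a=im[v-85:v+95,u-120:u+120,::-1]; cv2.imwrite("pics/s12.png",cv2.resize(cv2.convertScaleAbs(a,alpha=1.4),(800,600),interpolation=cv2.INTER_CUBIC))
```

```text
42.58 [ 0.5977 -0.0584  0.3466] yaw -0.4 gap 0.0091 F [ 1.3 -8.3  6.9]
top 255 [[0.525, 0.411, 0.021], [0.595, 0.415, 0.058], [0.666, 0.421, 0.072]] [46. 36. 22.]
top 261 [[0.552, 0.319, 0.014], [0.583, 0.356, 0.02], [0.613, 0.39, 0.024]] [122. 101.  68.]
top 46 [[0.521, 0.222, 0.005], [0.528, 0.238, 0.009], [0.532, 0.257, 0.07]] [135.5 108.   64. ]
top det 0.56 [179.2, 188.2] [0.582 0.353 0.02 ]
scene 235 [[0.556, 0.258, 0.009], [0.653, 0.29, 0.015], [0.669, 0.32, 0.033]] [135. 118.  88.]
scene 74 [[0.522, 0.221, 0.006], [0.532, 0.228, 0.021], [0.535, 0.24, 0.048]] [140. 130. 115.]
scene 1051 [[0.526, 0.324, 0.01], [0.585, 0.419, 0.023], [0.661, 0.424, 0.072]] [158. 133. 103.]
scene det 0.67 [166.2, 295.2] [0.581 0.358 0.021]
```

View pics/s12.png

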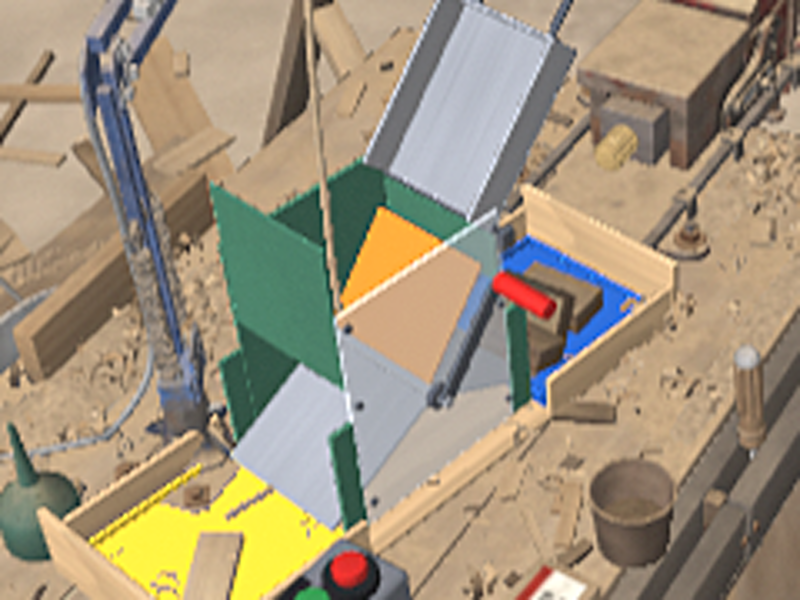

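The pan is empty and the shim lies in the yellow tray (215,565), with the blocks in the blue tray (560,310). Lowering the pan, and scoring the strip near the glue pot (565,515) against a shim's footprint to be sure.

>>> apply_moves([
  [0, 11, 9, 0],
  [0, 22, 19, 0],
  [0, 31, 30, 0],
  [0, 40, 42, 0],
  [0, 47, 52, 0],
])

```text
t: 43.4
eef_pos: [0.5966, -0.1035, 0.2933]
orientation: [[1.0, -0.006, 0.004], [-0.006, -1.0, -0.004], [0.004, 0.004, -1.0]]
wrist_force: [0.1, -4.2, 3.2]
finger_gap: 0.0089
gripper_force: 60.8
```

>>> apply_moves([
  [0, 8, 14, 0],
  [0, 14, 28, 0],
  [0, 19, 42, 0],
  [0, 24, 62, 0],
  [0, 26, 88, 0],
])

```text
t: 44.02
eef_pos: [0.5959, -0.1306, 0.2042]
orientation: [[1.0, -0.006, 0.002], [-0.006, -1.0, -0.006], [0.002, 0.005, -1.0]]
wrist_force: [0.4, -7.5, 2.5]
finger_gap: 0.0094
gripper_force: 64.2
```

>>> apply_moves([
  [0, 0, 4, 0],
  [0, 0, 4, 0],
])

```text
t: 44.28
eef_pos: [0.596, -0.1309, 0.202]
orientation: [[1.0, -0.006, 0.002], [-0.006, -1.0, -0.007], [0.002, 0.007, -1.0]]
wrist_force: [-2.4, -7.6, 8.5]
finger_gap: 0.0094
gripper_force: 65.7
```

>>> apply_moves([
  [0, 0, 0, 0],
  [0, 0, -3, 0],
  [0, 0, -40, 0],
  [0, 0, -90, 0],
  [-45, 0, -120, 0],
], claw=36)

```text
t: 44.9
eef_pos: [0.5531, -0.1229, 0.3219]
orientation: [[1.0, 0.003, 0.005], [0.003, -1.0, 0.003], [0.005, -0.003, -1.0]]
wrist_force: [-1.0, -0.8, 0.4]
finger_gap: 0.0362
gripper_force: 0.0
```

Run:
```python
from h import *
st()
for n in("top","scene"):
    im,d,P=snap(n); m,R,t=cam(n)
    xs=np.arange(.5,.34,-.002); ys=np.arange(.25,.05,-.002); X,Y=np.meshgrid(xs,ys,indexing="ij")
    W=np.stack([X,Y,np.full_like(X,.009)],-1)@R.T+t
    u=(m["fx"]*W[...,0]/W[...,2]+m["cx"]).astype(np.float32); v=(m["fy"]*W[...,1]/W[...,2]+m["cy"]).astype(np.float32)
    z=cv2.remap(P[...,2].astype(np.float32),u,v,cv2.INTER_NEAREST); z=cv2.medianBlur(z,5); ok=((z>.005)&(z<.014)).astype(np.float32); b=(0,)
    for w in (35,18):
      b=(0,)
      for a in range(0,180,10):
        k=np.zeros((49,49),np.uint8); cv2.fillPoly(k,[cv2.boxPoints(((24,24),(w/2-1,43),a)).astype(np.int32)],1); k=k.astype(np.float32)
        r=cv2.filter2D(ok,-1,k/k.sum()); i,j=np.unravel_index(r.argmax(),r.shape); b=max(b,(r[i,j],xs[i],ys[j],a))
      print(n,w,np.round(b,3))
    x,y,zz=P[...,0],P[...,1],P[...,2]; q=zz[(zz>.19)&(zz<.24)&(y>-.08)&(y<.06)&(x>.54)&(x<.65)]; print("pan z",np.median(q))
```

```text
44.9 [ 0.5531 -0.1229  0.3219] yaw 0.2 gap 0.0362 F [-1.  -0.8  0.4]
top 35 [ 0.614  0.414  0.126 40.   ]
top 18 [ 0.857  0.414  0.128 50.   ]
pan z 0.20636515089324592
scene 35 [ 0.721  0.418  0.132 50.   ]
scene 18 [ 0.92   0.412  0.132 50.   ]
pan z 0.2081075450725064
```

It scores 0.6–0.7 at shim width against 0.86–0.92 at 18 mm, so it is a narrow shaving. The pan is level. Going to the white key.

>>> apply_moves([
  [-45, -30, 0, 0],
  [-90, -70, 0, 0],
  [-118, -120, 0, 0],
  [-118, -180, 0, 0],
  [-118, -240, 0, 0],
], claw=0)

```text
t: 45.62
eef_pos: [0.4316, 0.1172, 0.3187]
orientation: [[1.0, -0.001, 0.0], [-0.001, -1.0, -0.001], [0.0, 0.001, -1.0]]
wrist_force: [0.9, 0.1, -0.6]
finger_gap: -0.0
gripper_force: 0.0
```

>>> apply_moves([
  [0, -60, 0, 0],
  [0, -120, 0, 0],
  [0, -180, 0, 0],
  [0, -240, 0, 0],
  [0, -284, 30, 0],
])

```text
t: 46.25
eef_pos: [0.4323, 0.4041, 0.2905]
orientation: [[1.0, 0.002, 0.001], [0.002, -1.0, 0.006], [0.001, -0.006, -1.0]]
wrist_force: [0.5, -0.4, 1.0]
finger_gap: 0.0
gripper_force: 0.0
```

>>> apply_moves([
  [0, 0, 55, 0],
  [0, 0, 110, 0],
  [0, 0, 160, 0],
  [0, 0, 160, 0],
  [0, 0, 160, 0],
])

```text
t: 46.88
eef_pos: [0.4329, 0.4004, 0.1309]
orientation: [[1.0, -0.0, 0.001], [-0.0, -1.0, 0.003], [0.001, -0.003, -1.0]]
wrist_force: [-0.5, -0.7, 0.8]
finger_gap: 0.0
gripper_force: 0.0
```

>>> apply_moves([
  [1, -4, 5, 0],
  [1, -4, 15, 0],
  [1, -4, 25, 0],
  [1, -4, 31, 0],
  [1, -4, 33, 0],
])

```text
t: 47.5
eef_pos: [0.4347, 0.4032, 0.1006]
orientation: [[1.0, -0.002, 0.002], [-0.002, -1.0, -0.003], [0.002, 0.003, -1.0]]
wrist_force: [-5.2, -9.1, 28.0]
finger_gap: -0.0
gripper_force: 14.7
```

>>> apply_moves([
  [0, 0, 0, 0],
  [0, 0, -20, 0],
  [0, 0, -60, 0],
  [0, 0, -100, 0],
  [0, 0, -100, 0],
])

```text
t: 48.12
eef_pos: [0.4353, 0.4048, 0.2]
orientation: [[1.0, -0.001, 0.005], [-0.001, -1.0, 0.005], [0.005, -0.005, -1.0]]
wrist_force: [0.3, -0.1, 0.7]
finger_gap: -0.0002
gripper_force: 0.0
```

Run:
```python
from h import *
st()
for n in("top","scene"):
    im,d,P=snap(n)
    for l in("shim1_mid","dark1_mid"):
        for q in arm.cut_out(l,n): print(n,l,round(q["conf"],2),np.round(q["xy"]),np.round(np.median(P[q["region"]],0),3))
    x,y,z=P[...,0],P[...,1],P[...,2]; print("pan",np.median(z[(z>.19)&(z<.24)&(y>-.08)&(y<.06)&(x>.54)&(x<.65)]))
```

```text
48.12 [0.4353 0.4048 0.2   ] yaw -0.1 gap -0.0002 F [ 0.3 -0.1  0.7]
top shim1_mid 0.62 [181. 189.] [0.582 0.352 0.02 ]
top shim1_mid 0.32 [250. 177.] [0.588 0.105 0.142]
top dark1_mid 0.43 [168. 228.] [0.439 0.363 0.108]
top dark1_mid 0.15 [250. 250.] [0.36  0.114 0.027]
pan 0.20644308119145566
scene shim1_mid 0.66 [165. 297.] [0.578 0.36  0.021]
pan 0.20814135400434103
```

```bash
python3 -c "
from station import arm
print(arm.finish_job())"
```

```text
the job is handed in; nothing more can be done
None
```

The job is handed in at about 48 s of the 210 s, but the hand-in returned no verdict, so I don't know how it was judged: the red and green keys were pressed in turn, all three dark blocks are in the blue tray, the one shim I found is in the yellow tray, the pan is level, the white key was pressed last and the arm never went near the glue pot or carton; two doubts are a brief 41 N force reading during the second flap push and the block positions, which I checked only by camera.

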